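# Make up two baking kits on pocketed kit trays

### The job

Make up the two baking kits for the morning shift on the white kit trays: the tray with the long slot takes the block of butter, the fluted cutter and the small short jar, and the tray with two round pockets takes the two tall jars, the wide one and the slim one. Every piece sits the right way up and fully down in the pocket that is cut to fit it; the long slot is for the butter. Tip no jar over, let go of everything and leave the plain smooth cutter of the stock where it stands.

Things in the scene. Friction and masses are not known exactly. Their poses are not given: they have to be found in the camera images.
- pastry_tray: White plastic kit tray with three open pockets, 158 (x) x 160 (y) x 24 mm over its rounded rim, fixed; origin at the centre of its underside, z up. Pockets 18 mm deep, their floors 6 mm above the underside: long slot, 50 mm in x by 136 mm in y, centred at (+42, 0) mm, for the butter; round, 72 mm, at (-31, +32) mm, for the fluted cutter; round, 54 mm, at (-31, -41) mm, for the small jar.
- spice_tray: White plastic kit tray with two round pockets, 170 (x) x 100 (y) x 24 mm over its rounded rim, fixed; origin at the centre of its underside, z up. Pockets 18 mm deep, their floors 6 mm above the underside: 76 mm, at (+34, 0) mm, for the wide jar; 59 mm, at (-46, 0) mm, for the slim jar. Either tray may lie left or right of the other.
- butter_block: Wrapped block of butter, a rigid bar 33 (x) x 120 (y) x 32 mm high, 0.11 kg, lying flat on the worktop between the two trays; origin at the centre of its underside, its own y along its length.
- fluted_cutter: Steel pastry cutter, a ring with a fluted wall, 56 mm across and 30 mm high, standing on the worktop with its rolled rim up; origin at the centre of its underside, z up. To be held from outside, across its diameter: it behaves as if closed on top.
- plain_cutter: Steel pastry cutter, a ring with a smooth wall, 71 mm across and 30 mm high; origin at the centre of its underside. Not part of either kit: it stays where it stands.
- small_jar: Small short spice jar, 38 mm across and 66 mm high (the ridged cap is 37 mm across and takes up the top 23 mm); upright, origin at the centre of its underside, z up.
- slim_jar: Tall slim spice jar, 43 mm across and 105 mm high (black cap 42 mm across, the top 23 mm); upright, origin at the centre of its underside, z up.
- wide_jar: Tall wide spice jar, the biggest of the three, 60 mm across and 125 mm high (yellow cap 54 mm across, the top 23 mm); upright, origin at the centre of its underside, z up. The three jars and the two cutters stand in any order in one row across the worktop, beyond the trays, about 95 mm apart.

How it is judged (in metres and radians):
At the end, for the whole second after the job is handed in: Each kit piece stands in its own pocket: on the pocket floor (within 4 mm), within 10 mm of the pocket centre along each side of the tray, upright within 0.08 rad, at rest and let go; butter along the slot within 0.16 rad; plain cutter within 20 mm of where it started (z of butter_block in the frame of pastry_tray between 0.002 and 0.01 m and x of butter_block in the frame of pastry_tray between 0.032 and 0.052 m and y of butter_block in the frame of pastry_tray between -0.01 and 0.01 m and angle between each of butter_block, fluted_cutter, small_jar, wide_jar, slim_jar's own z axis and vertical below 0.08 rad and linear speed of each of butter_block, fluted_cutter, small_jar, wide_jar, slim_jar below 0.02 m/s and angle between the y axis of butter_block and the y axis of pastry_tray, either way round below 0.16 rad and z of fluted_cutter in the frame of pastry_tray between 0.002 and 0.01 m and x of fluted_cutter in the frame of pastry_tray between -0.041 and -0.021 m and y of fluted_cutter in the frame of pastry_tray between 0.022 and 0.042 m and z of small_jar in the frame of pastry_tray between 0.002 and 0.01 m and x of small_jar in the frame of pastry_tray between -0.041 and -0.021 m and y of small_jar in the frame of pastry_tray between -0.051 and -0.031 m and z of wide_jar in the frame of spice_tray between 0.002 and 0.01 m and x of wide_jar in the frame of spice_tray between 0.024 and 0.044 m and y of wide_jar in the frame of spice_tray between -0.01 and 0.01 m and z of slim_jar in the frame of spice_tray between 0.002 and 0.01 m and x of slim_jar in the frame of spice_tray between -0.056 and -0.036 m and y of slim_jar in the frame of spice_tray between -0.01 and 0.01 m and distance of plain_cutter from where it was at the start of the episode below 0.02 m); the robot touches nothing.
It fails at once if one of the three jars is tipped over (angle between any of small_jar, slim_jar, wide_jar's own z axis and vertical above 0.7 rad).
It fails at once if the plain cutter is pushed or carried away (distance of plain_cutter from where it was at the start of the episode above 0.05 m).
It also fails if it takes over 141 s, if anything falls off the work surface, if the arm or the gripper's body presses on something with over 40 N, if the wrist force passes 120 N, or if a joint passes its speed limit or range.

### The arm

A 6-joint arm with a two-finger parallel gripper is mounted at the origin on a cart in front of the work surface, level with it; the furniture and walls round the work are solid. World frame = base frame: x ahead of the robot, y to its left, z up, the work surface at z = 0. Lengths are in mm, angles in rad, forces in N, time in s.
With the tool pointing down it reaches from about 350 to 975 mm from the base axis. Payload 4.9 kg.
Tool frame: the origin (TCP) lies at the very end of the fingers, on their centre line; the grasp point (between the pads) lies 19 mm behind it; z points along the fingers, y is the direction in which the jaws open and shut (so a half turn about z gives the same grasp; the last joint's range is limited). The gripper opens to 85 mm and grips with 20 to 120 N. Pads are 22 mm wide; open, the fingers measure 114 mm over their backs; the gripper's body (76 mm by 85 mm) begins 54 mm behind the grasp point. The pads swing forward as they close: fully open they stand 13 mm farther back than shut.
Start: joints at [1.041, 0.053, 1.613, -0, 1.476, -0.119], TCP at [249.577, 572.986, 231.304] pointing down, gripper open.
Joint ranges: [-3.01, 3.01], [-1.01, 2.22], [0.06, 2.58], [-1.02, 4.17], [0.09, 2.62], [-3.14, 3.14]. Speed limits (rad/s): [2.57, 2.57, 3.14, 3.14, 3.14, 3.14].

### API

Orientations are given as [roll, pitch, yaw] about the fixed x, y, z axes, in that order (R = Rz(yaw) Ry(pitch) Rx(roll)).
In Python, from station import arm gives the robot as it stands.
- The arm moves only by the shell command python3 -m inch 'ROWS' [FORCE]. ROWS is JSON, a list of rows, each an object with "gripper": the closure, from -1 (fully open) to 1 (shut); "xyz": the shift along the tool's x, y, z in units of 30 mm (1.0 is 30 mm), a list of three; "rotation": the turn, a rotation vector about the tool's x, y, z in degrees, a list of three. In form: [{"gripper": gripper, "xyz": [tx, ty, tz], "rotation": [ax, ay, az]}, ...]. A call has 1 to 10 rows; each row shifts and turns the commanded pose from where the row before left it, along the tool's axes as they then stand; what a row does not reach is not made up. A row lasts 1/8 s, in which the tool goes at most 62.5 mm and 10.7 degrees, less where a joint would pass 70% of its speed; a pose out of reach is approached as far as the arm can. A call is refused whole if a number of a shift passes 1 or a number of a turn 10.7, either way. A call with a gripper value outside its range is refused whole. The fingers move at their own pace and stop on an object; FORCE is the grip in N (left out, the last holds). Time passes only in rows, so rows that do not move let the fingers close. It gives the time, the measured TCP pose, the force and the opening at its end, in the units of the state.
- arm.observe(): the state, without advancing time (a new reading comes with each control period).
- arm.get_image(name): name is "scene" or "side" or "wrist"; returns a dict with "pixels" (480x640x3 uint8, red, green, blue), "camera_matrix" (3x3 intrinsics, pixels), "k1" (the pictures are not rectified: a ray, as slopes to the right and down, at radius r is drawn at 1 + k1 r^2 times it, then the intrinsics apply), "R" (3x3) and "t" (3): a world point X has camera coordinates R X + t; the wrist camera has in their place "hand_eye" (4x4, takes a point from camera to tool coordinates, whose origin is the TCP and whose axes are the flange's). Camera axes: x right, y down, z forward; pixel columns grow to the right and rows downward; lengths in mm; the calibration is good to about 2 mm. A picture is of the moment at which its call begins: read the wrist's pose just before it. There is no depth.
- arm.hand_in(): hands the job in, once; it reports no verdict.
Trained networks look in the newest picture that a camera, given by its name, has taken for a name from the list of things; names that differ only in an ending like _2 or _b are one class to them, and where a whole thing is asked for, a point or a joint stands for the part that bears it (a point fixed in the world has none). Each returns a list of dicts, best first, with "p" (0 to 1); they miss things now and then, are a little off and sometimes report something else, mostly with a low value. They report only what shows in the picture. A call takes as long as a camera call.
- arm.look_for(camera, label): "centre" ([x, y, z] in mm, in world coordinates, good to about 4 mm: the middle of the surface that is visible of it).
The state is a dict: "time": time; "q": joint angles; "joint_velocities": joint speeds; "joint_torque": joint torques, N m; "ee_pos": TCP position; "eef_rot": TCP orientation; "force": force on the tool from outside, world axes, zero at the start; "torque": the same for the moment, N m; "grip_width": finger opening in mm.
Only numpy, scipy, OpenCV 4.12 (cv2) and the standard library are available. Lean on these libraries where they do the work, as an engineer would, in place of code of your own. Each camera call takes 0.05 s, during which the arm holds its last target.

## Working session

There is one attempt and no reset: what is moved stays moved. The work goes in short steps, Python scripts to look and compute and a shell command to move; the robot and the scene stay as the last step left them, time stands still between calls to the robot, and variables do not carry over. Pictures are saved under pics/ and viewed, and the job is handed in when it is done.

```bash
ls; mkdir -p pics; python3 - <<'E'
from station import arm
import cv2
s=arm.observe(); print(s)
for n in ("scene","side","wrist"):
    im=arm.get_image(n); cv2.imwrite(f"pics/{n}0.png",im["pixels"][:,:,::-1])
    print(n,{k:v for k,v in im.items() if k!="pixels"})
    for l in ["pastry_tray","spice_tray","butter_block","fluted_cutter","plain_cutter","small_jar","slim_jar","wide_jar"]:
        r=arm.look_for(n,l); print(n,l,[( [round(float(c)) for c in d["centre"]],round(d["p"],2)) for d in r[:3]])
E
```

```text
pics
{'time': 0.0, 'q': array([ 1.04099501e+00,  5.33563311e-02,  1.61431019e+00, -2.46326397e-05,
        1.47599589e+00, -1.19014709e-01]), 'joint_velocities': array([-1.97983799e-03,  7.72776692e-05,  6.77571821e-04, -2.29912661e-04,
        3.84284771e-04,  4.40249975e-04]), 'joint_torque': array([ 2.46590374e-03, -3.93664169e+01, -3.70183182e+01,  1.12190696e-04,
        7.01955709e-03,  2.26301222e-05]), 'ee_pos': array([249.27552212, 572.45087247, 230.05367662]), 'eef_rot': array([-3.13953463e+00, -2.21406282e-04,  2.73080818e+00]), 'force': array([ 0.37520864,  0.98737669, -0.27089441]), 'torque': array([ 0.02786771, -0.00775628, -0.02765219]), 'grip_width': 85.10704658126296}
scene {'camera_matrix': array([[464.92789307,   0.        , 316.13878093],
       [  0.        , 464.92789307, 244.28504289],
       [  0.        ,   0.        ,   1.        ]]), 'k1': -0.0064350865811826615, 'R': array([[-0.10709127, -0.99415139, -0.01394506],
       [-0.84295037,  0.09822332, -0.52894882],
       [ 0.52722494, -0.04489081, -0.84853914]]), 't': array([  5.34172878, 521.12351668, 567.63
[... 1213 characters left out ...]
array([[395.24980043,   0.        , 324.7874057 ],
       [  0.        , 395.24980043, 237.83132546],
       [  0.        ,   0.        ,   1.        ]]), 'k1': 0.0017556827103901097, 'hand_eye': array([[ 1.39475579e-03, -9.61452054e-01, -2.74969095e-01,
         7.04231774e+01],
       [ 9.99999023e-01,  1.31602099e-03,  4.70828689e-04,
        -2.41038688e-01],
       [-9.08141084e-05, -2.74969483e-01,  9.61452950e-01,
        -1.43001498e+02],
       [ 0.00000000e+00,  0.00000000e+00,  0.00000000e+00,
         1.00000000e+00]])}
wrist pastry_tray []
wrist spice_tray []
wrist butter_block []
wrist fluted_cutter []
wrist plain_cutter []
wrist small_jar []
wrist slim_jar []
wrist wide_jar []
```

View pics/scene0.png

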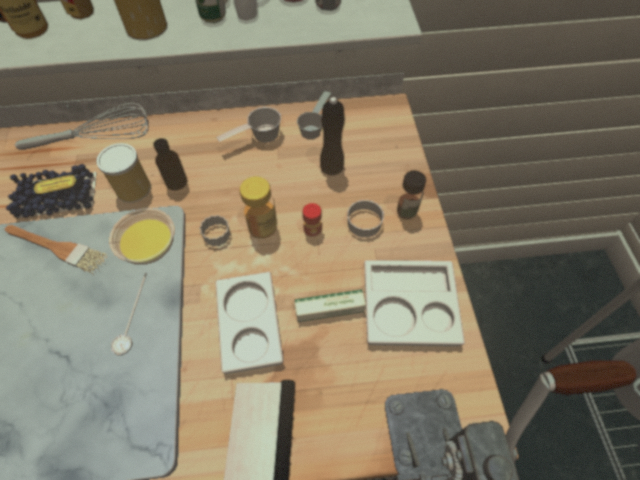

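View pics/side0.png

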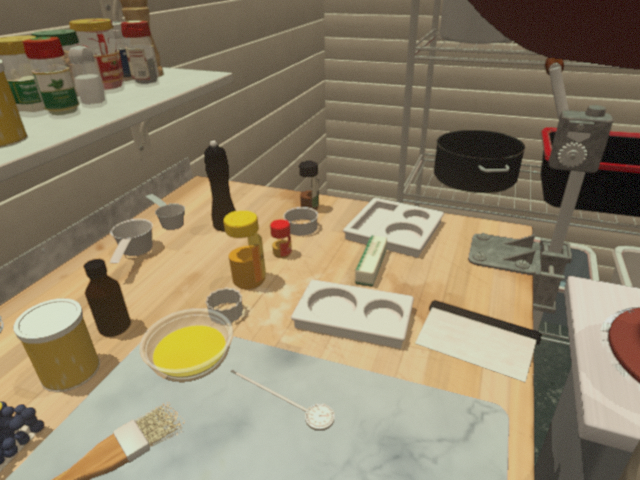

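```bash
python3 -m inch '[{"gripper":-1,"xyz":[0,0,-0.4],"rotation":[0,0,10.6]},{"gripper":-1,"xyz":[0,0,-0.4],"rotation":[0,0,10.6]},{"gripper":-1,"xyz":[0,0,-0.4],"rotation":[0,0,10.6]},{"gripper":-1,"xyz":[0,0,-0.4],"rotation":[0,0,10.6]},{"gripper":-1,"xyz":[0,0,-0.4],"rotation":[0,0,10.6]},{"gripper":-1,"xyz":[0,0,-0.4],"rotation":[0,0,10.6]},{"gripper":-1,"xyz":[0,0,0],"rotation":[0,0,2.9]}]'
python3 -m inch '[{"gripper":-1,"xyz":[-1,0.5,0],"rotation":[0,0,0]},{"gripper":-1,"xyz":[-1,0.5,0],"rotation":[0,0,0]},{"gripper":-1,"xyz":[-1,0.5,0],"rotation":[0,0,0]},{"gripper":-1,"xyz":[-1,0.5,0],"rotation":[0,0,0]},{"gripper":-1,"xyz":[-1,0.5,0],"rotation":[0,0,0]},{"gripper":-1,"xyz":[-1,0.5,0],"rotation":[0,0,0]},{"gripper":-1,"xyz":[-1,0.5,0],"rotation":[0,0,0]},{"gripper":-1,"xyz":[-1,0.5,0],"rotation":[0,0,0]}]'
```

```text
time: 2.22
ee_pos: [249.8, 573.5, 305.0]
eef_rot: [3.14, -0.002, 1.568]
force: [0.7, 0.5, 0.1]
grip_width: 85.2
time: 3.22
ee_pos: [369.8, 331.9, 303.4]
eef_rot: [3.141, -0.0, 1.57]
force: [0.3, 0.1, -0.0]
grip_width: 85.4
```

```bash
python3 -m inch '[{"gripper":-1,"xyz":[-1,0.6,0],"rotation":[0,0,0]},{"gripper":-1,"xyz":[-1,0.6,0],"rotation":[0,0,0]},{"gripper":-1,"xyz":[-1,0.6,0],"rotation":[0,0,0]},{"gripper":-1,"xyz":[-1,0.6,0],"rotation":[0,0,0]},{"gripper":-1,"xyz":[-1,0.6,0],"rotation":[0,0,0]},{"gripper":-1,"xyz":[-1,0.6,0],"rotation":[0,0,0]},{"gripper":-1,"xyz":[-1,0.6,0],"rotation":[0,0,0]},{"gripper":-1,"xyz":[-1,0.6,0],"rotation":[0,0,0]},{"gripper":-1,"xyz":[-1,0.6,0],"rotation":[0,0,0]},{"gripper":-1,"xyz":[0,0,0],"rotation":[0,0,0]}]'
cat > h.py <<'E'
from station import arm
import cv2, numpy as np
from scipy.spatial.transform import Rotation as Ro
L=["pastry_tray","spice_tray","butter_block","fluted_cutter","plain_cutter","small_jar","slim_jar","wide_jar"]
def wrist(name, labels=()):
    s=arm.observe(); im=arm.get_image("wrist"); cv2.imwrite(f"pics/{name}.png",im["pixels"][:,:,::-1])
    T=np.eye(4); T[:3,:3]=Ro.from_euler("xyz",s["eef_rot"]).as_matrix(); T[:3,3]=s["ee_pos"]
    W=np.linalg.inv(T@im["hand_eye"])
    np.savez(f"pics/{name}.npz",R=W[:3,:3],t=W[:3,3],K=im["camera_matrix"],k1=im["k1"],px=im["pixels"])
    for l in labels:
        r=arm.look_for("wrist",l); print(l,[([round(float(c)) for c in d["centre"]],round(d["p"],2)) for d in r[:2]])
    print(s["ee_pos"].round(1),s["eef_rot"].round(4))
def proj(X,R,t,K,k1):
    c=np.atleast_2d(X)@R.T+t; s=c[:,:2]/c[:,2:]; r2=(s**2).sum(1,keepdims=True); s=s*(1+k1*r2)
    return s@np.diag([K[0,0],K[1,1]])+K[:2,2]
def ray(px,z,R,t,K,k1):
    "pixel -> world at height z"
    s0=(np.atleast_2d(px).astype(float)-K[:2,2])/K[0,0]; s=s0.copy()
    for _ in range(10): s=s0/(1+k1*(s**2).sum(1,keepdims=True))
    d=np.c_[s,np.ones(len(s))]@R; C=-R.T@t
    return C+d*((z-C[2])/d[:,2])[:,None]
def load(n):
    a=np.load(f"pics/{n}.npz"); return dict(R=a["R"],t=a["t"],K=a["K"],k1=float(a["k1"])),a["px"]
E
python3 - <<'E'
from h import *
wrist("w1",L)
E
```

```text
time: 4.47
ee_pos: [531.8, 61.2, 303.1]
eef_rot: [-3.141, 0.0, 1.567]
force: [0.1, 0.6, 0.3]
grip_width: 85.4
pastry_tray [([461, -191, 18], 0.67)]
spice_tray [([463, 73, 22], 0.88)]
butter_block [([479, -58, 33], 0.88)]
fluted_cutter [([670, 131, 20], 0.7)]
plain_cutter [([649, -175, 16], 0.76)]
small_jar [([642, -48, 64], 0.72)]
slim_jar [([661, -226, 25], 0.82)]
wide_jar [([656, 48, 128], 0.68)]
[531.8  61.2 303.1] [-3.1411e+00  1.0000e-04  1.5671e+00]
```

View pics/w1.png

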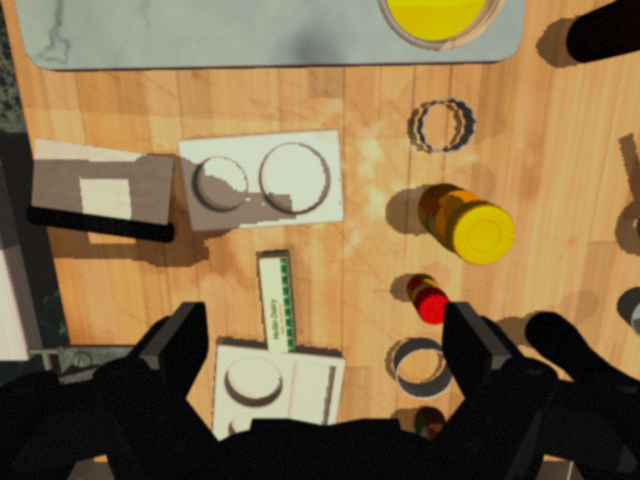

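The picture shows the spice tray (180–343, 130–230), the butter (275,300), the fluted cutter (442,125), the yellow cap (485,234) and the red cap (432,307). The pastry tray is half hidden, so I'll take another view further right.

```bash
python3 -m inch '[{"gripper":-1,"xyz":[-1,0,0],"rotation":[0,0,0]},{"gripper":-1,"xyz":[-1,0,0],"rotation":[0,0,0]},{"gripper":-1,"xyz":[-1,0,0],"rotation":[0,0,0]},{"gripper":-1,"xyz":[-1,0,0],"rotation":[0,0,0]},{"gripper":-1,"xyz":[-1,0,0],"rotation":[0,0,0]},{"gripper":-1,"xyz":[-1,0,0],"rotation":[0,0,0]},{"gripper":-1,"xyz":[-1,0,0],"rotation":[0,0,0]},{"gripper":-1,"xyz":[-0.7,0,0],"rotation":[0,0,0]},{"gripper":-1,"xyz":[0,0,0],"rotation":[0,0,0]},{"gripper":-1,"xyz":[0,0,0],"rotation":[0,0,0]}]'
python3 - <<'E'
from h import *
wrist("w2",L)
E
```

```text
time: 6.18
ee_pos: [531.2, -167.5, 303.3]
eef_rot: [-3.142, -0.001, 1.571]
force: [-0.4, 0.1, -0.2]
grip_width: 85.3
pastry_tray [([462, -206, 17], 0.76)]
spice_tray []
butter_block [([476, -66, 32], 0.72)]
fluted_cutter []
plain_cutter [([666, -166, 18], 0.59)]
small_jar [([640, -57, 63], 0.67)]
slim_jar [([662, -237, 96], 0.71)]
wide_jar [([658, 13, 30], 0.55)]
[ 531.2 -167.5  303.3] [-3.1416e+00 -5.0000e-04  1.5708e+00]
```

View pics/w2.png

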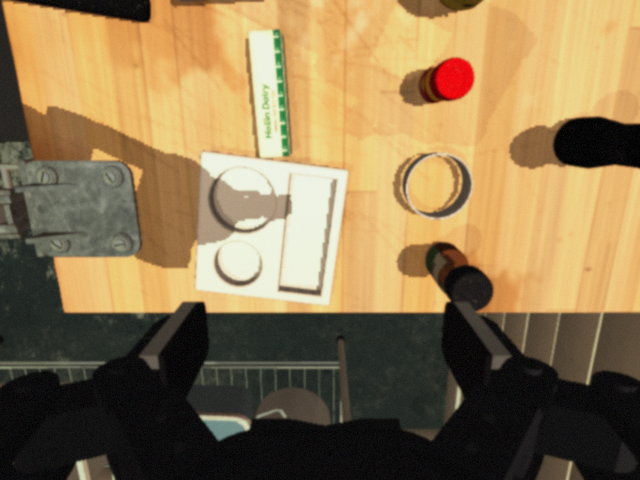

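```bash
python3 - <<'E'
from h import *
c1,p1=load("w1"); c2,p2=load("w2")
from scipy.optimize import least_squares
def fitrect(c,px,z,wx,wy,lab):
    W=ray(px,z,**c); ctr=W.mean(0)
    base=np.array([[-1,1],[1,1],[1,-1],[-1,-1]])*[wx/2,wy/2]
    # corners order in image: TL(x-,y+),TR(x+,y+),BR(x+,y-),BL
    f=lambda v:((base@np.array([[np.cos(v[2]),np.sin(v[2])],[-np.sin(v[2]),np.cos(v[2])]])+v[:2])-W[:,:2]).ravel()
    r=least_squares(f,[ctr[0],ctr[1],0]); print(lab,r.x.round(3),"resid",np.abs(r.fun).max().round(1)); return r.x
fitrect(c2,[(202,152),(348,170),(332,304),(196,290)],24,158,160,"pastry")
fitrect(c1,[(179,141),(338,130),(343,219),(192,231)],24,170,100,"spice")
fitrect(c2,[(249,31),(281,29),(291,157),(259,157)],32,33,120,"butter2")
fitrect(c1,[(260,252),(287,251),(295,352),(267,352)],32,33,120,"butter1")
hs=lambda p:cv2.cvtColor(p,cv2.COLOR_RGB2HSV)
def blob(m,near):
    n,l,st,ce=cv2.connectedComponentsWithStats(m.astype(np.uint8))
    i=l[near[1],near[0]]; return st[i],ce[i],l==i
for nm,c,p,near,z in(("wide",c1,p1,(485,234),125),("small1",c1,p1,(432,310),66),("small2",c2,p2,(453,79),66)):
    h=hs(p); H=h[...,0].astype(int);S=h[...,1];V=h[...,2]
    m=((H>20)&(H<35)&(S>190)&(V>150)) if nm=="wide" else (((H<8)|(H>172))&(S>190)&(V>120))
    st,ce,mm=blob(m,near); print(nm,st,ce.round(1),ray([ce],z,**c).round(1))
def near(c,px,z,l): print(l,ray([px],z,**c).round(1))
near(c2,(470,288),105,"slim top"); near(c2,(437,185),30,"plain"); near(c1,(446,125),30,"fluted")
big=cv2.resize(p2[20:320,180:520],None,fx=2.3,fy=2)[:,:,::-1]; 
cv2.imwrite("pics/w2z.png",cv2.resize(p2[130:320,180:520],None,fx=2.35,fy=2.35,interpolation=cv2.INTER_CUBIC)[:,:,::-1])
cv2.imwrite("pics/w1z.png",cv2.resize(p1[80:330,170:530],None,fx=2.2,fy=2.2,interpolation=cv2.INTER_CUBIC)[:,:,::-1])
E
```

```text
pastry [ 4.69776e+02 -2.11906e+02 -1.15000e-01] resid 2.2
spice [4.65188e+02 7.29090e+01 6.80000e-02] resid 3.1
butter2 [ 4.76612e+02 -7.02810e+01  4.60000e-02] resid 1.6
butter1 [ 4.76751e+02 -6.54370e+01  3.20000e-02] resid 3.3
wide [ 453  205   62   60 2866] [483.5 234.7] [[664.9  41.7 125. ]]
small1 [418 294  31  31 671] [432.9 308.7] [[644.9 -55.5  66. ]]
small2 [ 435   58   39   42 1268] [453.9  78. ] [[646.3 -57.   66. ]]
slim top [[ 666.  -243.5  105. ]]
plain [[ 649.1 -158.3   30. ]]
fluted [[654.1 130.6  30. ]]
```

View pics/w1z.png

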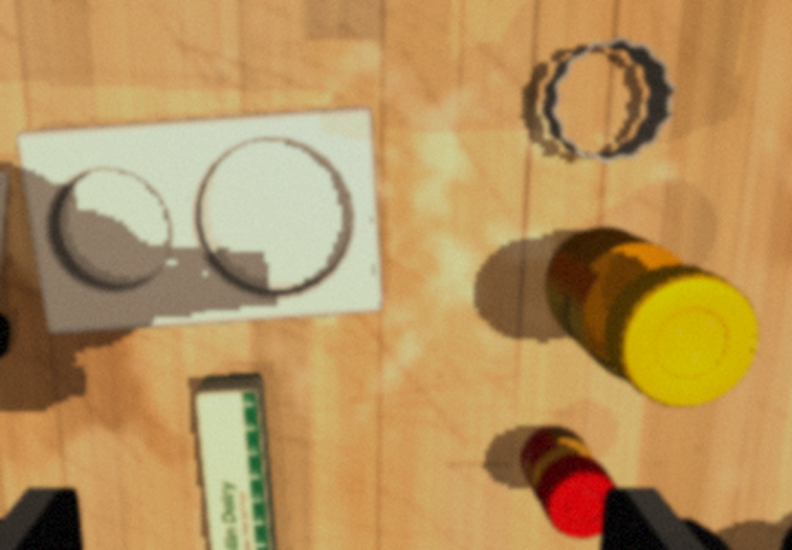

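View pics/w2z.png

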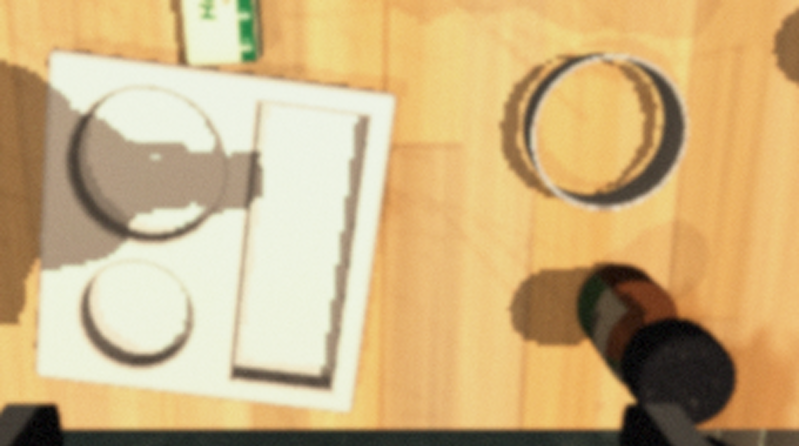

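```bash
cat > m.py <<'E'
from h import *
import sys
def cam(n):
    im=arm.get_image(n); return dict(R=im["R"],t=im["t"],K=im["camera_matrix"],k1=im["k1"]),im["pixels"]
E
python3 - <<'E'
from m import *
c1,p1=load("w1"); c2,p2=load("w2")
P=lambda pts,o,f:[(x/f+o[0],y/f+o[1]) for x,y in pts]
print("spice holes",ray(P([(275,216),(111,228)],(170,80),2.2),24,**c1).round(1))
print("pastry holes",ray(P([(148,163),(137,313)],(180,130),2.35),24,**c2).round(1))
print("slot",ray(P([(260,101),(368,117),(331,388),(231,380)],(180,130),2.35),24,**c2).round(1))
print("slim",ray(P([(680,372)],(180,130),2.35),105,**c2).round(1))
def model(x,y,a,h): return np.array([x+np.cos(a)*h[0]-np.sin(a)*h[1],y+np.sin(a)*h[0]+np.cos(a)*h[1]])
for h in((-31,32),(-31,-41),(42,0)): print("pastry pred",model(470,-212,-.115,h).round(1))
for h in((34,0),(-46,0)): print("spice pred",model(465.2,72.9,.068,h).round(1))
for n in("scene","side"):
    c,p=cam(n)
    for nm,X in(("wide",(665,42,125)),("small",(645.5,-56,66)),("slim",(666,-243.5,105)),("fl",(654,130.6,30)),("plain",(649,-158,30))):
        u=proj(X,**c)[0]; cv2.circle(p,(int(u[0]),int(u[1])),2,(255,0,255),-1)
    T=[(470,-212,-.115,158,160),(465,73,.068,170,100)]
    for x,y,a,w,l in T:
        q=np.array([np.r_[model(x,y,a,(sx*w/2,sy*l/2)),24] for sx,sy in((-1,-1),(-1,1),(1,1),(1,-1))])
        cv2.polylines(p,[proj(q,**c).round().astype(int)],True,(255,0,255),1)
    b={"scene":(190,150,480,390),"side":(190,140,460,350)}[n]
    cv2.imwrite(f"pics/{n}ov.png",cv2.resize(p[b[1]:b[3],b[0]:b[2]],None,fx=2.4,fy=2.4,interpolation=cv2.INTER_CUBIC)[:,:,::-1])
E
```

```text
spice holes [[499.6  76.5  24. ]
 [419.8  70.9  24. ]]
pastry holes [[ 442.3 -175.    24. ]
 [ 433.  -248.1   24. ]]
slot [[ 494.4 -146.6   24. ]
 [ 543.3 -153.8   24. ]
 [ 526.3 -287.1   24. ]
 [ 477.1 -282.9   24. ]]
slim [[ 665.5 -243.8  105. ]]
pastry pred [ 442.9 -176.7]
pastry pred [ 434.5 -249.2]
pastry pred [ 511.7 -216.8]
spice pred [499.1  75.2]
spice pred [419.3  69.8]
```

View pics/sceneov.png

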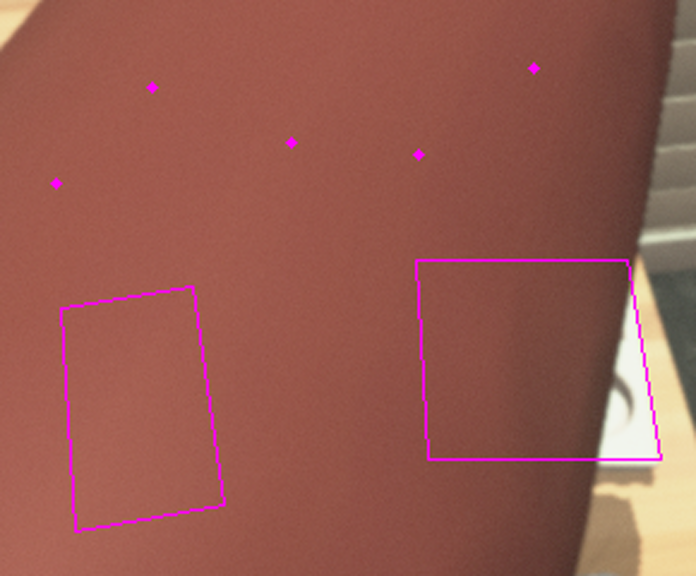

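View pics/sideov.png

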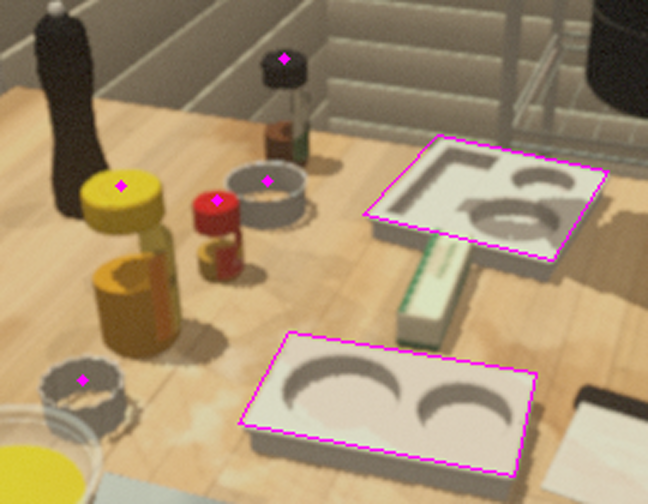

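```bash
python3 -m inch '[{"gripper":-1,"xyz":[-0.5,0.9,0],"rotation":[0,0,0]},{"gripper":-1,"xyz":[-0.5,0.9,0.3],"rotation":[0,0,0]},{"gripper":-1,"xyz":[-0.5,0.9,0.3],"rotation":[0,0,0]},{"gripper":-1,"xyz":[-0.5,0.9,0.4],"rotation":[0,0,0]},{"gripper":-1,"xyz":[-0.52,0.88,0.5],"rotation":[0,0,0]},{"gripper":-1,"xyz":[0,0,1],"rotation":[0,0,0]},{"gripper":-1,"xyz":[0,0,1],"rotation":[0,0,0]},{"gripper":-1,"xyz":[0,0,1],"rotation":[0,0,0]},{"gripper":-1,"xyz":[0,0,0.5],"rotation":[0,0,0]},{"gripper":-1,"xyz":[0,0,0],"rotation":[0,0,0]}]'
python3 - <<'E'
from h import *
wrist("w3",["slim_jar"])
E
```

```text
time: 7.98
ee_pos: [664.8, -243.6, 151.8]
eef_rot: [-3.139, -0.001, 1.57]
force: [-0.5, 0.2, -0.0]
grip_width: 85.4
slim_jar [([666, -237, 109], 0.84)]
[ 664.8 -243.6  151.8] [-3.1392e+00 -1.2000e-03  1.5701e+00]
```

View pics/w3.png

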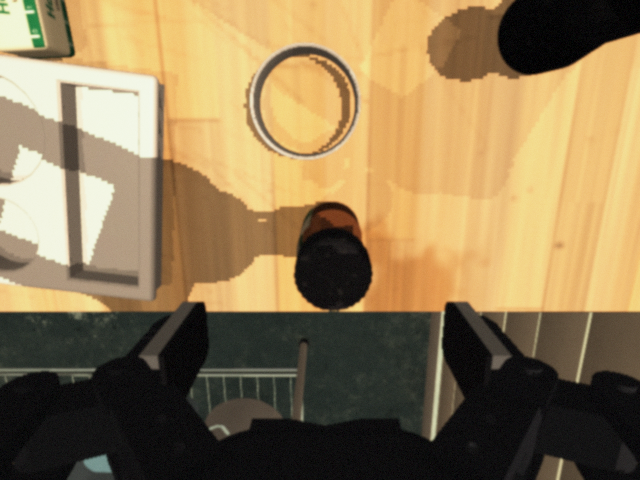

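```bash
python3 - <<'E'
from h import *
c,p=load("w3"); print(ray([(333,269)],105,**c), ray([(305,101)],30,**c))
E
python3 -m inch '[{"gripper":-1,"xyz":[0,0,1],"rotation":[0,0,0]},{"gripper":-1,"xyz":[0,0,1],"rotation":[0,0,0]},{"gripper":-1,"xyz":[0,0,1],"rotation":[0,0,0]},{"gripper":-1,"xyz":[0,0,0.5],"rotation":[0,0,0]},{"gripper":-1,"xyz":[0,0,0],"rotation":[0,0,0]},{"gripper":0.3,"xyz":[0,0,0],"rotation":[0,0,0]},{"gripper":1,"xyz":[0,0,0],"rotation":[0,0,0]},{"gripper":1,"xyz":[0,0,0],"rotation":[0,0,0]},{"gripper":1,"xyz":[0,0,0],"rotation":[0,0,0]},{"gripper":1,"xyz":[0,0,0],"rotation":[0,0,0]}]' 40
```

```text
[[ 668.17580857 -244.59449079  105.        ]] [[ 651.26254627 -159.13644698   30.        ]]
time: 9.32
ee_pos: [666.5, -244.2, 50.3]
eef_rot: [3.139, 0.001, 1.57]
force: [-0.2, 0.6, 6.7]
grip_width: 42.7
```

```bash
python3 -m inch '[{"gripper":1,"xyz":[0,0,-0.5],"rotation":[0,0,0]},{"gripper":1,"xyz":[0,0,-1],"rotation":[0,0,0]},{"gripper":1,"xyz":[0,0,-1],"rotation":[0,0,0]},{"gripper":1,"xyz":[0.48,-0.41,0],"rotation":[0,0,0]},{"gripper":1,"xyz":[0.8,-0.6,0],"rotation":[0,0,0]},{"gripper":1,"xyz":[0.8,-0.6,0],"rotation":[0,0,0]},{"gripper":1,"xyz":[0.8,-0.6,0],"rotation":[0,0,0]},{"gripper":1,"xyz":[0.8,-0.6,0],"rotation":[0,0,0]},{"gripper":1,"xyz":[0.8,-0.6,0],"rotation":[0,0,0]},{"gripper":1,"xyz":[0.8,-0.6,0],"rotation":[0,0,0]}]'
python3 -m inch '[{"gripper":1,"xyz":[0.8,-0.6,0],"rotation":[0,0,0]},{"gripper":1,"xyz":[0.8,-0.6,0],"rotation":[0,0,0]},{"gripper":1,"xyz":[0.8,-0.6,0],"rotation":[0,0,0]},{"gripper":1,"xyz":[0.8,-0.6,0],"rotation":[0,0,0]},{"gripper":1,"xyz":[0.8,-0.6,0],"rotation":[0,0,0]},{"gripper":1,"xyz":[0.8,-0.6,0],"rotation":[0,0,0]},{"gripper":1,"xyz":[0.4,-0.6,0],"rotation":[0,0,0]},{"gripper":1,"xyz":[0,0,0.6],"rotation":[0,0,0]},{"gripper":1,"xyz":[0,0,0],"rotation":[0,0,0]}]'
python3 - <<'E'
from h import *
wrist("w4",["slim_jar","spice_tray","wide_jar"])
im=arm.get_image("side"); cv2.imwrite("pics/s4.png",im["pixels"][:,:,::-1])
E
```

```text
time: 10.58
ee_pos: [544.3, -84.7, 123.5]
eef_rot: [-3.141, 0.0, 1.57]
force: [-0.8, -0.0, -1.4]
grip_width: 42.8
time: 11.7
ee_pos: [417.9, 70.8, 104.2]
eef_rot: [-3.139, 0.0, 1.571]
force: [0.3, 0.1, -1.5]
grip_width: 42.4
slim_jar [([417, 83, 157], 0.59)]
spice_tray [([482, 84, 23], 0.91)]
wide_jar []
[417.9  70.8 104.2] [-3.1387e+00  2.0000e-04  1.5706e+00]
```

View pics/w4.png

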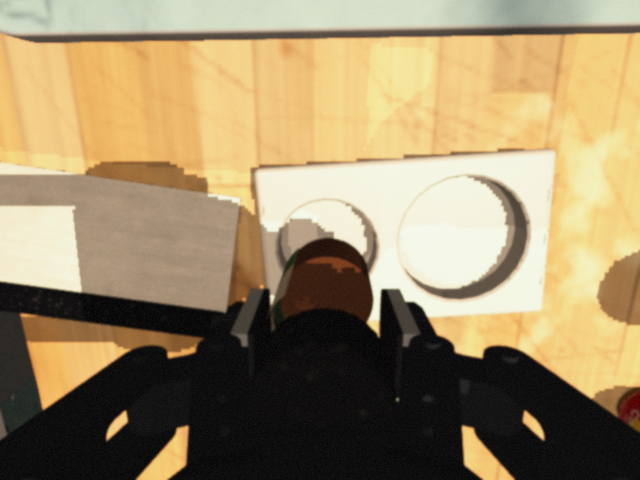

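View pics/s4.png

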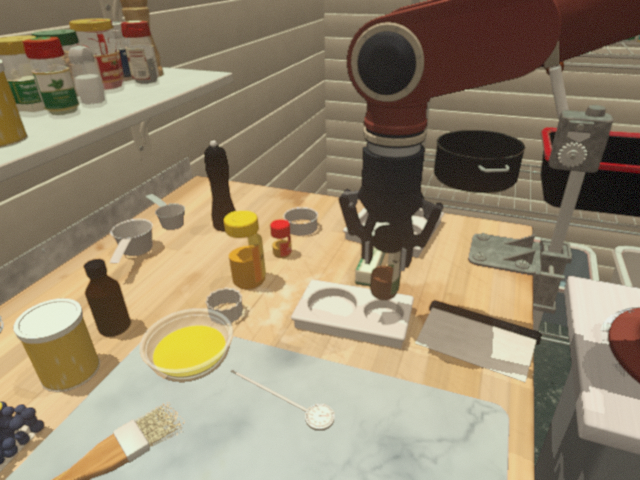

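```bash
python3 - <<'E'
from h import *
c,p=load("w4"); print(ray([(464,237),(328,248),(279,240),(377,240)],24,**c).round(1))
E
python3 -m inch '[{"gripper":1,"xyz":[0,0,0.6],"rotation":[0,0,0]},{"gripper":1,"xyz":[0,0,0.4],"rotation":[0,0,0]},{"gripper":1,"xyz":[0,0,0.3],"rotation":[0,0,0]},{"gripper":1,"xyz":[0,0,0.2],"rotation":[0,0,0]},{"gripper":1,"xyz":[0,0,0.15],"rotation":[0,0,0]},{"gripper":1,"xyz":[0,0,0],"rotation":[0,0,0]}]'
```

```text
[[498.6  77.4  24. ]
 [418.9  70.5  24. ]
 [390.1  75.4  24. ]
 [447.7  75.5  24. ]]
time: 12.7
ee_pos: [419.8, 70.6, 56.3]
eef_rot: [3.141, 0.0, 1.57]
force: [-0.8, -0.8, 1.1]
grip_width: 42.2
```

```bash
python3 -m inch '[{"gripper":0.8,"xyz":[0,0,0.03],"rotation":[0,0,0]},{"gripper":-0.3,"xyz":[0,0,0],"rotation":[0,0,0]},{"gripper":-0.5,"xyz":[0,0,0],"rotation":[0,0,0]},{"gripper":-0.6,"xyz":[0,0,0],"rotation":[0,0,0]},{"gripper":-0.6,"xyz":[0,0,0],"rotation":[0,0,0]},{"gripper":-0.6,"xyz":[0,0,-1],"rotation":[0,0,0]},{"gripper":-1,"xyz":[0,0,-1],"rotation":[0,0,0]},{"gripper":-1,"xyz":[0,0,-1],"rotation":[0,0,0]},{"gripper":-1,"xyz":[0,0,-1],"rotation":[0,0,0]},{"gripper":-1,"xyz":[-0.3,0.8,-1],"rotation":[0,0,0]}]'
python3 -m inch '[{"gripper":-1,"xyz":[-0.3,0.8,-1],"rotation":[0,0,0]},{"gripper":-1,"xyz":[0,0.8,0],"rotation":[0,0,0]},{"gripper":-1,"xyz":[0,0,0],"rotation":[0,0,0]}]'
python3 - <<'E'
from h import *
wrist("w5",["slim_jar","spice_tray","wide_jar"])
im=arm.get_image("side"); cv2.imwrite("pics/s5.png",im["pixels"][:,:,::-1])
E
```

```text
time: 13.95
ee_pos: [442.9, 62.0, 205.8]
eef_rot: [3.141, -0.0, 1.571]
force: [-0.3, 0.3, 0.0]
grip_width: 85.2
time: 14.32
ee_pos: [492.0, 52.4, 234.9]
eef_rot: [-3.141, -0.0, 1.57]
force: [0.4, -0.1, -0.7]
grip_width: 85.1
slim_jar [([423, 76, 115], 0.67)]
spice_tray [([481, 81, 26], 0.67)]
wide_jar [([656, 47, 119], 0.94)]
[492.   52.4 234.9] [-3.1411 -0.      1.5699]
```

View pics/w5.png

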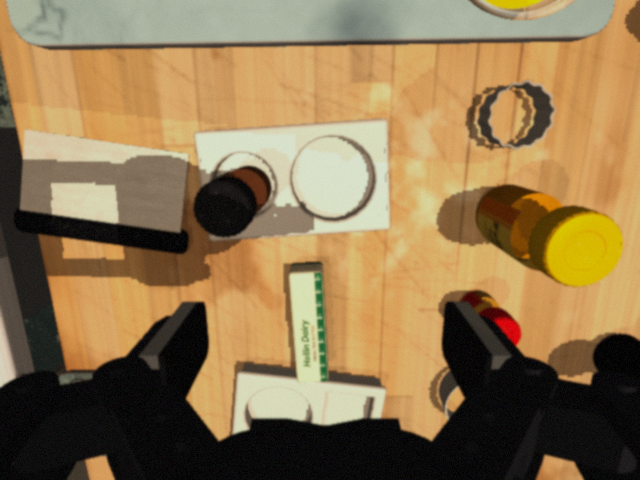

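View pics/s5.png

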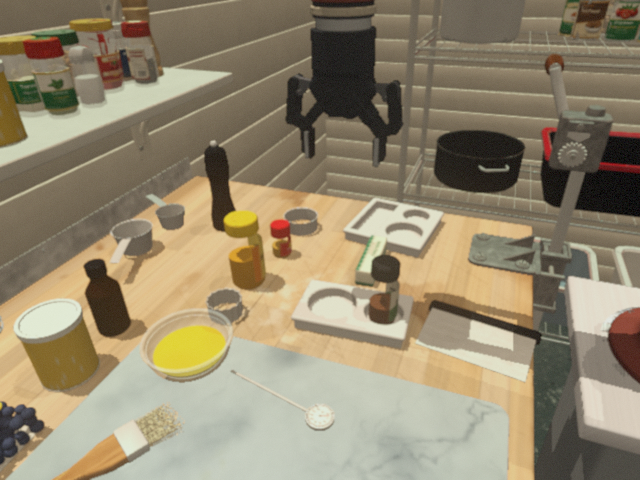

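The slim jar stands upright in the 59 mm pocket. Its cap is at (226,205) in the wrist view, and the yellow cap is at (580,246). Next is the wide jar.

```bash
python3 - <<'E'
from h import *
c,p=load("w5"); print(ray([(226,205)],111,**c).round(1), ray([(580,246)],125,**c).round(1), ray([(332,177)],24,**c).round(1))
h=cv2.cvtColor(p,cv2.COLOR_RGB2HSV);H=h[...,0].astype(int)
m=((H>20)&(H<35)&(h[...,1]>190)&(h[...,2]>150)).astype(np.uint8)
n,l,st,ce=cv2.connectedComponentsWithStats(m); i=l[246,580]; print(st[i],ce[i],ray([ce[i]],125,**c).round(1))
E
```

```text
[[423.6  69.3 111. ]] [[662.1  44.3 125. ]] [[497.8  77.6  24. ]]
[ 545  212   78   75 4452] [583.46495957 249.04312668] [[664.8  42.2 125. ]]
```

```bash
python3 -m inch '[{"gripper":-1,"xyz":[0,0,0],"rotation":[0,0,-10]},{"gripper":-1,"xyz":[0,0,0],"rotation":[0,0,-10]},{"gripper":-1,"xyz":[0,0,0],"rotation":[0,0,-10]},{"gripper":-1,"xyz":[0,0,0],"rotation":[0,0,-10]},{"gripper":-1,"xyz":[0,0,0],"rotation":[0,0,-10]},{"gripper":-1,"xyz":[0,0,0],"rotation":[0,0,-10]},{"gripper":-1,"xyz":[0,0,0],"rotation":[0,0,-10]},{"gripper":-1,"xyz":[0,0,0],"rotation":[0,0,-10]},{"gripper":-1,"xyz":[0,0,0],"rotation":[0,0,-10]},{"gripper":-1,"xyz":[0,0,0],"rotation":[0,0,0]}]'
python3 -m inch '[{"gripper":-1,"xyz":[-1,-0.05,0],"rotation":[0,0,0]},{"gripper":-1,"xyz":[-1,-0.1,0],"rotation":[0,0,0]},{"gripper":-1,"xyz":[-1,-0.1,0],"rotation":[0,0,0]},{"gripper":-1,"xyz":[-1,-0.1,0],"rotation":[0,0,0]},{"gripper":-1,"xyz":[-1,0,0.3],"rotation":[0,0,0]},{"gripper":-1,"xyz":[-0.76,0,0.7],"rotation":[0,0,0]},{"gripper":-1,"xyz":[0,0,0.67],"rotation":[0,0,0]},{"gripper":-1,"xyz":[0,0,0],"rotation":[0,0,0]}]'
python3 - <<'E'
from h import *
wrist("w6",["wide_jar"])
E
```

```text
time: 15.82
ee_pos: [490.8, 52.7, 234.7]
eef_rot: [3.142, -0.0, 3.139]
force: [-0.5, -0.0, 0.0]
grip_width: 85.6
time: 16.82
ee_pos: [661.8, 42.2, 181.6]
eef_rot: [3.141, -0.006, 3.14]
force: [-0.3, 0.9, 0.9]
grip_width: 85.2
wide_jar []
[661.8  42.2 181.6] [ 3.1413 -0.006   3.1398]
```

View pics/w6.png

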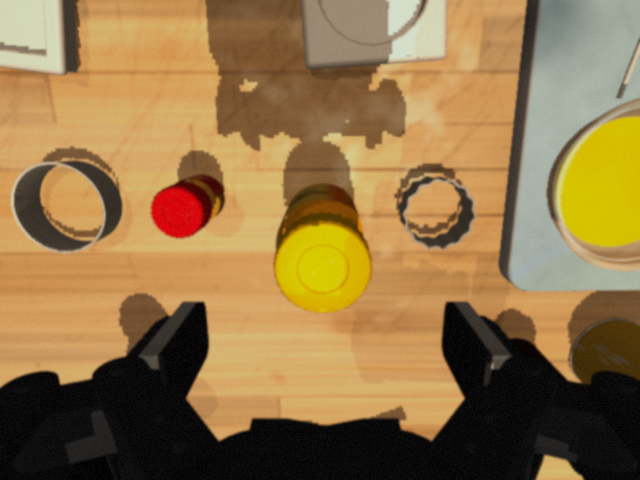

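```bash
python3 - <<'E'
from h import *
c,p=load("w6"); print(ray([(322,266)],125,**c).round(1),"small",ray([(180,210)],66,**c).round(1),"fl",ray([(436,212)],30,**c).round(1),"plain",ray([(60,207)],30,**c).round(1))
E
```

```text
[[663.8  40.9 125. ]] small [[645.3 -54.2  66. ]] fl [[654.3 127.   30. ]] plain [[ 650.3 -158.3   30. ]]
```

```bash
python3 -m inch '[{"gripper":-1,"xyz":[0,0,1],"rotation":[0,0,0]},{"gripper":-1,"xyz":[0,0,1],"rotation":[0,0,0]},{"gripper":-1,"xyz":[0,0,1],"rotation":[0,0,0]},{"gripper":-1,"xyz":[0,0,0.7],"rotation":[0,0,0]},{"gripper":-1,"xyz":[0,0,0.3],"rotation":[0,0,0]},{"gripper":0.3,"xyz":[0,0,0],"rotation":[0,0,0]},{"gripper":1,"xyz":[0,0,0],"rotation":[0,0,0]},{"gripper":1,"xyz":[0,0,0],"rotation":[0,0,0]},{"gripper":1,"xyz":[0,0,0],"rotation":[0,0,0]},{"gripper":1,"xyz":[0,0,0],"rotation":[0,0,0]}]' 50
```

```text
time: 18.18
ee_pos: [665.4, 41.9, 66.6]
eef_rot: [-3.141, 0.003, 3.141]
force: [0.3, 0.0, 6.0]
grip_width: 58.5
```

```bash
python3 -m inch '[{"gripper":1,"xyz":[0,0,-0.5],"rotation":[0,0,0]},{"gripper":1,"xyz":[0,0,-0.8],"rotation":[0,0,0]},{"gripper":1,"xyz":[0.23,0.1,-0.7],"rotation":[0,0,0]},{"gripper":1,"xyz":[0.9,0.2,0],"rotation":[0,0,0]},{"gripper":1,"xyz":[0.9,0.2,0],"rotation":[0,0,0]},{"gripper":1,"xyz":[0.9,0.2,0],"rotation":[0,0,0]},{"gripper":1,"xyz":[0.9,0.2,0],"rotation":[0,0,0]},{"gripper":1,"xyz":[0.9,0.2,0],"rotation":[0,0,0]},{"gripper":1,"xyz":[0.5,0.04,0],"rotation":[0,0,0]},{"gripper":1,"xyz":[0.3,0,0],"rotation":[0,0,0]}]'
python3 -m inch '[{"gripper":1,"xyz":[0,0,0.3],"rotation":[0,0,0]},{"gripper":1,"xyz":[0,0,0],"rotation":[0,0,0]}]'
python3 - <<'E'
from h import *
wrist("w7",[])
im=arm.get_image("side"); cv2.imwrite("pics/s7.png",im["pixels"][:,:,::-1])
E
```

```text
time: 19.42
ee_pos: [497.6, 76.4, 125.1]
eef_rot: [-3.142, 0.001, 3.141]
force: [0.5, -0.1, -1.5]
grip_width: 58.5
time: 19.68
ee_pos: [498.0, 76.1, 114.7]
eef_rot: [-3.142, -0.002, 3.141]
force: [-0.3, 0.0, -0.8]
grip_width: 57.9
[498.   76.1 114.7] [-3.1415e+00 -1.7000e-03  3.1406e+00]
```

View pics/w7.png

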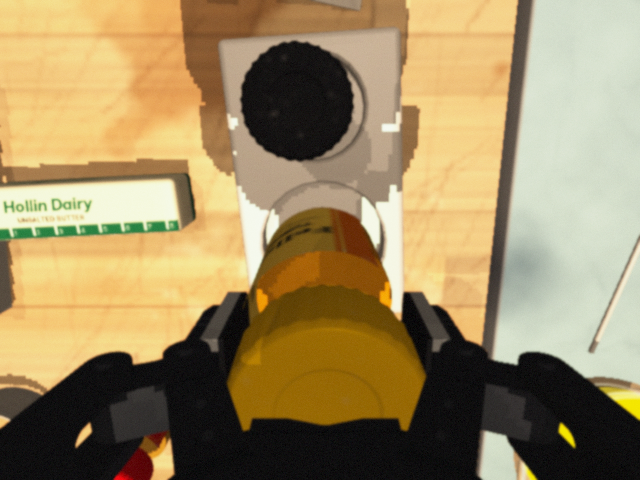

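View pics/s7.png

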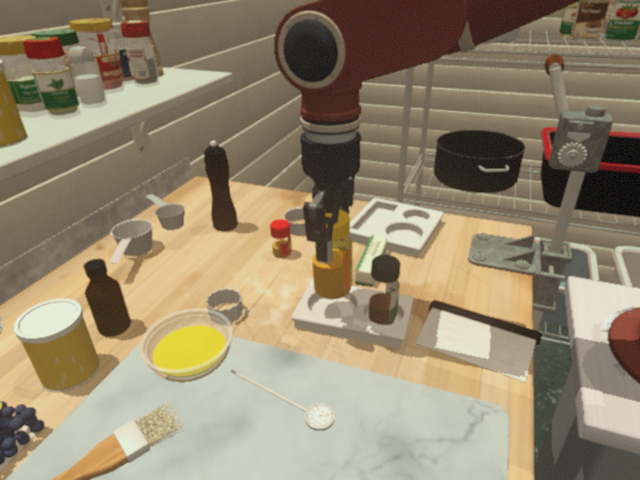

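```bash
python3 -m inch '[{"gripper":1,"xyz":[0,0,0.5],"rotation":[0,0,0]},{"gripper":1,"xyz":[0,0,0.4],"rotation":[0,0,0]},{"gripper":1,"xyz":[0,0,0.25],"rotation":[0,0,0]},{"gripper":1,"xyz":[0,0,0.2],"rotation":[0,0,0]},{"gripper":1,"xyz":[0,0,0.13],"rotation":[0,0,0]},{"gripper":1,"xyz":[0,0,0],"rotation":[0,0,0]}]'
```

```text
time: 20.52
ee_pos: [499.3, 76.3, 72.6]
eef_rot: [-3.142, 0.002, 3.141]
force: [-0.9, -1.4, 3.0]
grip_width: 58.3
```

```bash
python3 -m inch '[{"gripper":0.6,"xyz":[0,0,0],"rotation":[0,0,0]},{"gripper":-0.6,"xyz":[0,0,0],"rotation":[0,0,0]},{"gripper":-1,"xyz":[0,0,0],"rotation":[0,0,0]},{"gripper":-1,"xyz":[0,0,0],"rotation":[0,0,0]},{"gripper":-1,"xyz":[0,0,0],"rotation":[0,0,0]},{"gripper":-1,"xyz":[0,0,-0.7],"rotation":[0,0,0]},{"gripper":-1,"xyz":[0,0,-1],"rotation":[0,0,0]},{"gripper":-1,"xyz":[0,0,-1],"rotation":[0,0,0]},{"gripper":-1,"xyz":[0,0,-1],"rotation":[0,0,0]},{"gripper":-1,"xyz":[0,0,-1],"rotation":[0,0,0]}]'
python3 -m inch '[{"gripper":-1,"xyz":[0,-1,0],"rotation":[0,0,0]},{"gripper":-1,"xyz":[0,-1,0],"rotation":[0,0,0]},{"gripper":-1,"xyz":[0,-1,0],"rotation":[0,0,0]},{"gripper":-1,"xyz":[0,-1,0],"rotation":[0,0,0]},{"gripper":-1,"xyz":[0,-0.9,0],"rotation":[0,0,0]},{"gripper":-1,"xyz":[0.74,0,0],"rotation":[0,0,0]},{"gripper":-1,"xyz":[0,0,0],"rotation":[0,0,10]},{"gripper":-1,"xyz":[0,0,0],"rotation":[0,0,10]},{"gripper":-1,"xyz":[0,0,0],"rotation":[0,0,10]},{"gripper":-1,"xyz":[0,0,0],"rotation":[0,0,10]}]'
python3 -m inch '[{"gripper":-1,"xyz":[0,0,0],"rotation":[0,0,10]},{"gripper":-1,"xyz":[0,0,0],"rotation":[0,0,10]},{"gripper":-1,"xyz":[0,0,0],"rotation":[0,0,10]},{"gripper":-1,"xyz":[0,0,0],"rotation":[0,0,10]},{"gripper":-1,"xyz":[0,0,0],"rotation":[0,0,7.4]},{"gripper":-1,"xyz":[0,0,0],"rotation":[0,0,0]},{"gripper":-1,"xyz":[0,0,0],"rotation":[0,0,0]}]'
python3 - <<'E'
from h import *
wrist("w8",["butter_block","wide_jar","slim_jar","pastry_tray"])
im=arm.get_image("side"); cv2.imwrite("pics/s8.png",im["pixels"][:,:,::-1])
E
```

```text
time: 21.78
ee_pos: [498.1, 76.3, 213.3]
eef_rot: [-3.142, -0.0, 3.141]
force: [0.2, -0.2, -0.9]
grip_width: 85.7
time: 23.02
ee_pos: [475.9, -70.6, 212.3]
eef_rot: [-3.142, -0.0, 2.437]
force: [0.5, 0.9, 0.6]
grip_width: 85.1
time: 23.9
ee_pos: [475.9, -70.6, 212.3]
eef_rot: [-3.141, -0.0, 1.617]
force: [-0.1, 0.6, 0.1]
grip_width: 85.3
butter_block [([479, -68, 30], 0.8)]
wide_jar [([493, 53, 114], 0.82)]
slim_jar [([423, 59, 109], 0.57), ([665, -154, 10], 0.57)]
pastry_tray [([466, -207, 18], 0.6)]
[475.9 -70.6 212.3] [-3.1414e+00 -1.0000e-04  1.6173e+00]
```

View pics/w8.png

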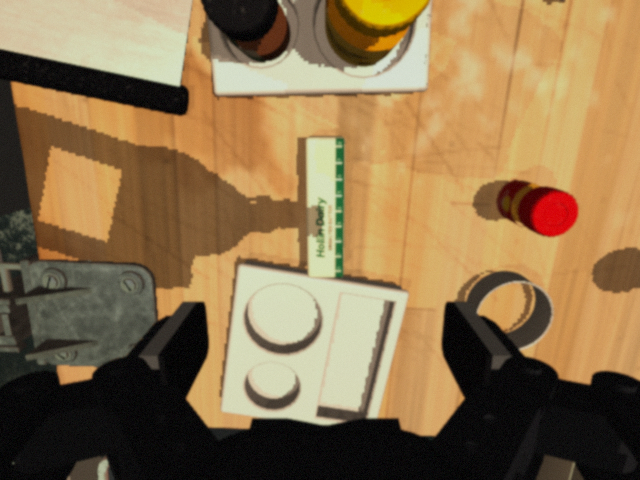

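View pics/s8.png

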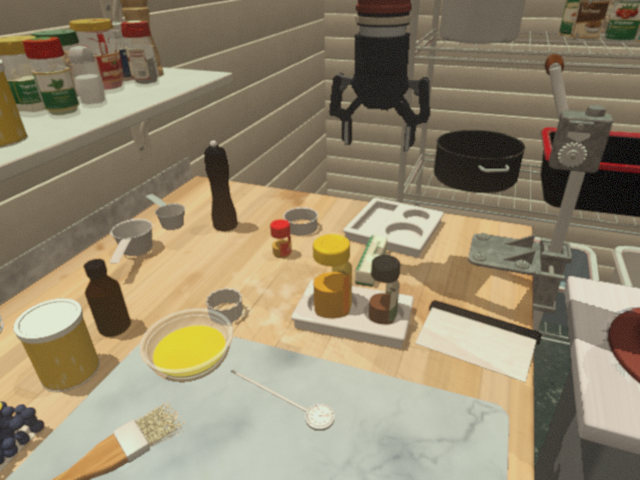

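```bash
cp h.py h2.py; python3 - <<'E'
from h import *
from scipy.optimize import least_squares
c,p=load("w8")
def fitrect(px,z,wx,wy,lab):
    W=ray(px,z,**c); base=np.array([[-1,1],[1,1],[1,-1],[-1,-1]])*[wx/2,wy/2]
    f=lambda v:((base@np.array([[np.cos(v[2]),np.sin(v[2])],[-np.sin(v[2]),np.cos(v[2])]])+v[:2])-W[:,:2]).ravel()
    r=least_squares(f,[*W.mean(0)[:2],0]); print(lab,r.x.round(3),np.abs(r.fun).max().round(1))
fitrect([(306,138),(343,137),(344,277),(309,276)],32,33,120,"butter")
print("holes",ray([(284,315),(273,384)],24,**c).round(1)); print("slot",ray([(340,293),(395,302),(364,418),(318,413)],24,**c).round(1))
cv2.imwrite("pics/w8z.png",cv2.resize(p[120:430,200:430],None,fx=1.9,fy=1.9,interpolation=cv2.INTER_CUBIC)[:,:,::-1])
E
```

```text
butter [ 4.75908e+02 -6.94050e+01  6.10000e-02] 1.8
holes [[ 442.5 -171.2   24. ]
 [ 433.2 -245.8   24. ]]
slot [[ 492.8 -146.8   24. ]
 [ 543.6 -153.3   24. ]
 [ 524.7 -281.    24. ]
 [ 478.5 -277.3   24. ]]
```

View pics/w8z.png

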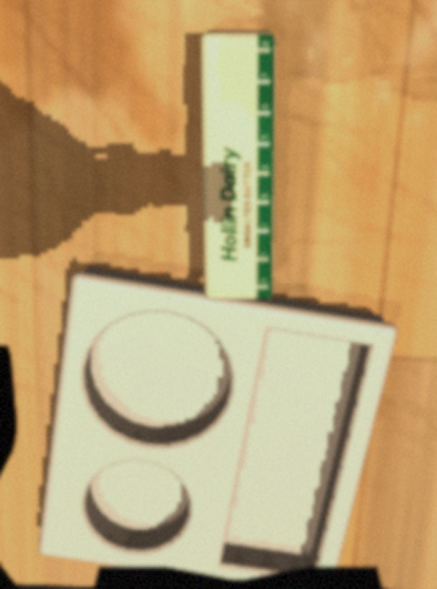

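```bash
python3 -m inch '[{"gripper":-1,"xyz":[0,0,1],"rotation":[0,0,0]},{"gripper":-1,"xyz":[0,0,1],"rotation":[0,0,0]},{"gripper":-1,"xyz":[0,0,1],"rotation":[0,0,0]},{"gripper":-0.5,"xyz":[0,0,1],"rotation":[0,0,0]},{"gripper":-0.4,"xyz":[0,0,1],"rotation":[0,0,0]},{"gripper":-0.4,"xyz":[0,0,0.7],"rotation":[0,0,0]},{"gripper":-0.4,"xyz":[0,0,0.4],"rotation":[0,0,0]},{"gripper":-0.4,"xyz":[0,0,0.38],"rotation":[0,0,0]},{"gripper":-0.4,"xyz":[0,0,0],"rotation":[0,0,0]}]' 50
python3 - <<'E'
from h import *
wrist("w9",[])
im=arm.get_image("side"); cv2.imwrite("pics/s9.png",cv2.resize(im["pixels"][120:360,240:560],None,fx=2.4,fy=2.4)[:,:,::-1])
E
```

```text
time: 25.32
ee_pos: [475.6, -70.6, 17.6]
eef_rot: [-3.141, -0.0, 1.616]
force: [-0.3, 0.1, -0.7]
grip_width: 59.8
[475.6 -70.6  17.6] [-3.1406e+00 -4.0000e-04  1.6156e+00]
```

View pics/w9.png

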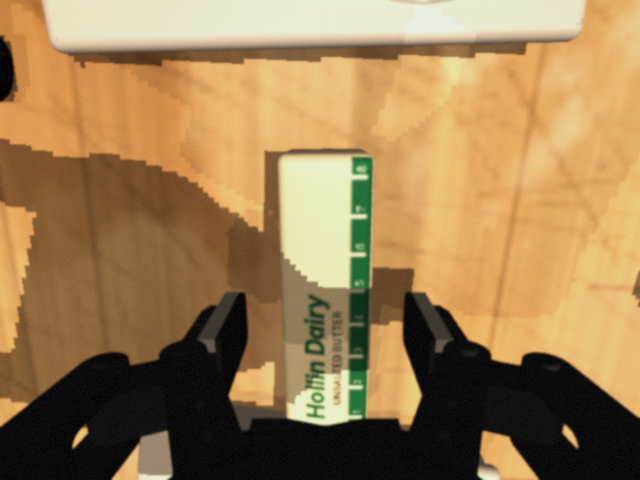

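View pics/s9.png

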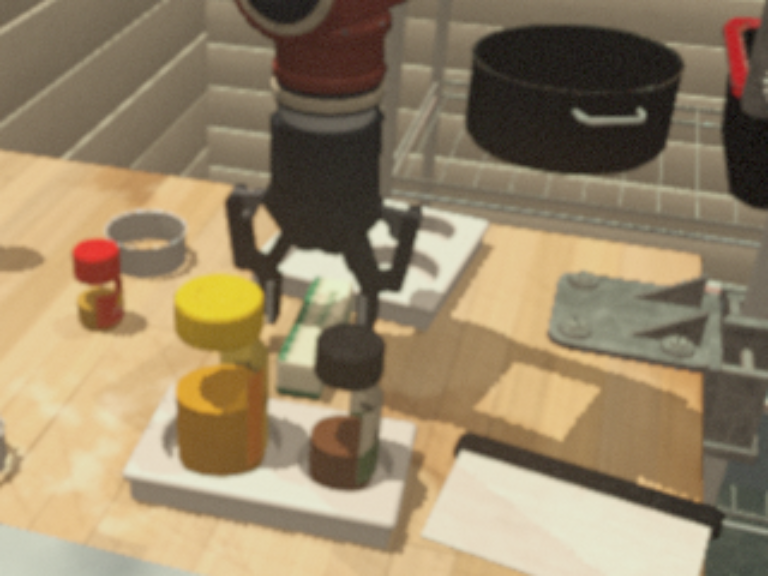

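```bash
python3 -m inch '[{"gripper":0.2,"xyz":[0,0,0],"rotation":[0,0,0]},{"gripper":1,"xyz":[0,0,0],"rotation":[0,0,0]},{"gripper":1,"xyz":[0,0,0],"rotation":[0,0,0]},{"gripper":1,"xyz":[0,0,0],"rotation":[0,0,0]},{"gripper":1,"xyz":[0,0,0],"rotation":[0,0,0]},{"gripper":1,"xyz":[0,0,-0.3],"rotation":[0,0,0]},{"gripper":1,"xyz":[0,0,-0.5],"rotation":[0,0,0]},{"gripper":1,"xyz":[0,0,-0.7],"rotation":[0,0,0]},{"gripper":1,"xyz":[0,0,0],"rotation":[0,0,0]}]' 50
python3 - <<'E'
from h import *
wrist("w10",[])
im=arm.get_image("side"); cv2.imwrite("pics/s10.png",cv2.resize(im["pixels"][120:360,240:560],None,fx=2.4,fy=2.4)[:,:,::-1])
s=arm.observe(); print(s["torque"])
E
```

```text
time: 26.55
ee_pos: [477.6, -71.2, 65.4]
eef_rot: [3.137, 0.002, 1.616]
force: [0.6, -0.4, -2.0]
grip_width: 32.0
[477.6 -71.2  65.4] [3.1371e+00 1.6000e-03 1.6155e+00]
[ 0.05180942  0.03333114 -0.00273975]
```

View pics/s10.png

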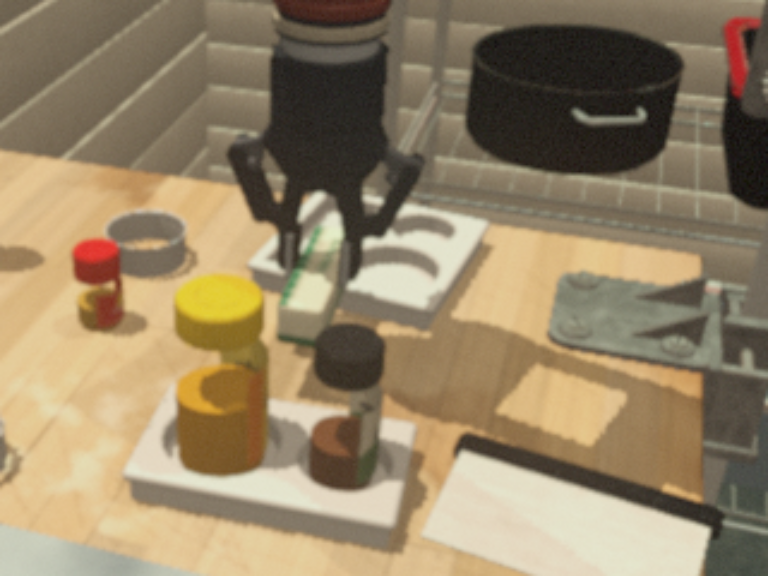

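View pics/w10.png

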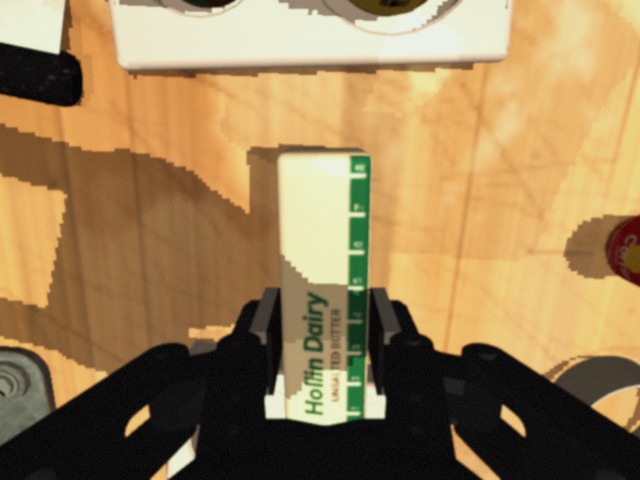

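```bash
python3 -m inch '[{"gripper":1,"xyz":[-0.5,0.1,0],"rotation":[0,0,0]},{"gripper":1,"xyz":[-0.8,0.2,0],"rotation":[0,0,0]},{"gripper":1,"xyz":[-0.9,0.2,0],"rotation":[0,0,0]},{"gripper":1,"xyz":[-0.9,0.2,0],"rotation":[0,0,0]},{"gripper":1,"xyz":[-0.9,0.1,0],"rotation":[0,0,0]},{"gripper":1,"xyz":[-0.6,0.1,0],"rotation":[0,0,0]},{"gripper":1,"xyz":[-0.36,0.02,0],"rotation":[0,0,0]},{"gripper":1,"xyz":[0,0,0],"rotation":[0,0,4.8]},{"gripper":1,"xyz":[0,0,0.3],"rotation":[0,0,4.8]},{"gripper":1,"xyz":[0,0,0],"rotation":[0,0,0]}]'
python3 - <<'E'
from h import *
wrist("w11",[])
im=arm.get_image("side"); cv2.imwrite("pics/s11.png",cv2.resize(im["pixels"][120:360,240:560],None,fx=2.4,fy=2.4)[:,:,::-1])
E
```

```text
time: 27.9
ee_pos: [509.4, -217.4, 52.9]
eef_rot: [-3.139, -0.001, 1.449]
force: [-0.0, 0.9, -1.6]
grip_width: 31.9
[ 509.4 -217.4   52.9] [-3.1394e+00 -1.1000e-03  1.4493e+00]
```

View pics/s11.png

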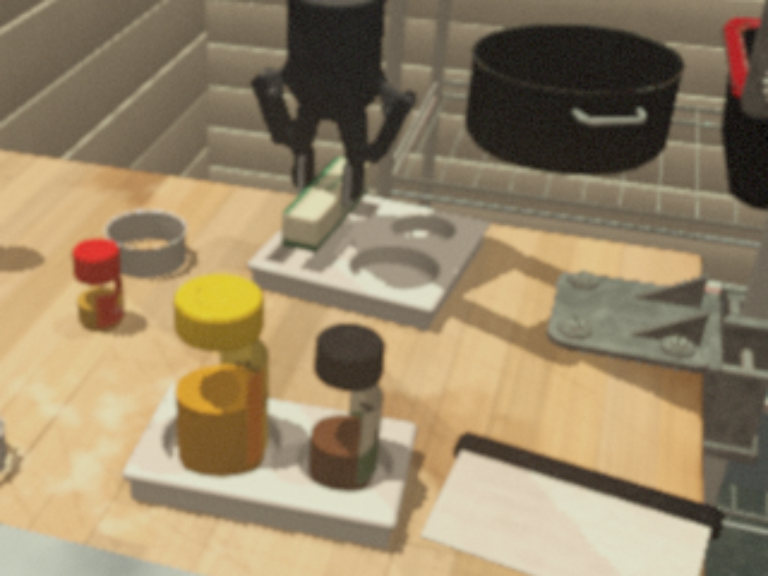

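View pics/w11.png

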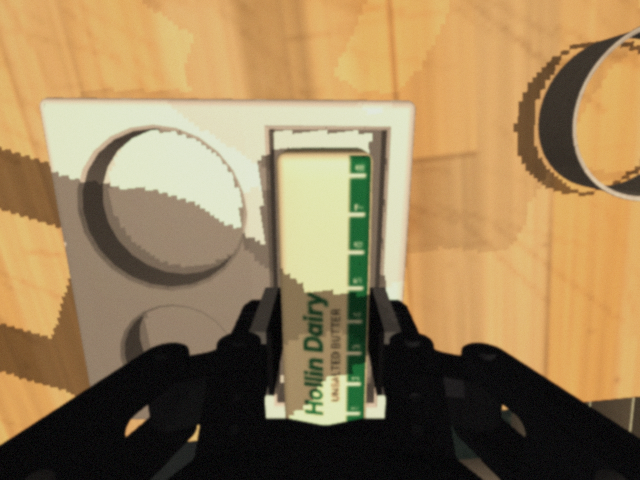

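```bash
python3 - <<'E'
from h import *
c,p=load("w11")
print("butter end L,R",ray([(278,152),(372,153)],67,**c).round(1)); print("slot end L,R",ray([(267,127),(390,128)],24,**c).round(1))
print("hole",ray([(164,205)],24,**c).round(1))
E
```

```text
butter end L,R [[ 501.2 -154.8   67. ]
 [ 531.  -158.7   67. ]]
slot end L,R [[ 492.8 -146.1   24. ]
 [ 543.9 -152.7   24. ]]
hole [[ 442.3 -173.5   24. ]]
```

```bash
python3 -m inch '[{"gripper":1,"xyz":[0,0.03,0.3],"rotation":[0,0,0]},{"gripper":1,"xyz":[0,0,0.3],"rotation":[0,0,0]},{"gripper":1,"xyz":[0,0,0.2],"rotation":[0,0,0]},{"gripper":1,"xyz":[0,0,0.13],"rotation":[0,0,0]},{"gripper":1,"xyz":[0,0,0],"rotation":[0,0,0]}]'
```

```text
time: 28.62
ee_pos: [511.0, -218.2, 25.9]
eef_rot: [-3.141, -0.0, 1.448]
force: [-0.3, 0.6, -0.8]
grip_width: 31.6
```

```bash
python3 -m inch '[{"gripper":1,"xyz":[0,0,0.03],"rotation":[0,0,0]},{"gripper":1,"xyz":[0,0,0.02],"rotation":[0,0,0]},{"gripper":1,"xyz":[0,0,0],"rotation":[0,0,0]}]'
```

```text
time: 29.0
ee_pos: [511.3, -218.3, 25.1]
eef_rot: [3.141, 0.0, 1.448]
force: [-0.8, 0.4, 2.3]
grip_width: 31.5
```

```bash
python3 -m inch '[{"gripper":0.2,"xyz":[0,0,0],"rotation":[0,0,0]},{"gripper":-0.1,"xyz":[0,0,0],"rotation":[0,0,0]},{"gripper":-0.3,"xyz":[0,0,0],"rotation":[0,0,0]},{"gripper":-0.3,"xyz":[0,0,0],"rotation":[0,0,0]},{"gripper":-0.3,"xyz":[0,0,-0.5],"rotation":[0,0,0]},{"gripper":-0.6,"xyz":[0,0,-1],"rotation":[0,0,0]},{"gripper":-1,"xyz":[0,0,-1],"rotation":[0,0,0]},{"gripper":-1,"xyz":[0,0,-1],"rotation":[0,0,0]},{"gripper":-1,"xyz":[0,0,-1],"rotation":[0,0,0]},{"gripper":-1,"xyz":[0,0,0],"rotation":[0,0,0]}]'
python3 - <<'E'
from h import *
wrist("w12",[])
E
```

```text
time: 30.25
ee_pos: [513.1, -219.3, 164.1]
eef_rot: [3.134, 0.003, 1.448]
force: [0.3, 0.7, -0.1]
grip_width: 85.4
[ 513.1 -219.3  164.1] [3.1345e+00 3.1000e-03 1.4480e+00]
```

View pics/w12.png

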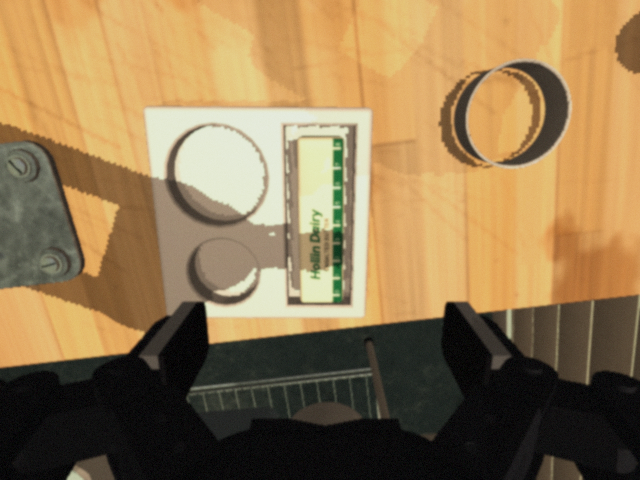

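Butter lies in the slot in the wrist view (300–342, 137–303). The fluted cutter is next.

```bash
python3 -m inch '[{"gripper":-1,"xyz":[0,0,0],"rotation":[0,0,-7]},{"gripper":-1,"xyz":[1,0.4,0],"rotation":[0,0,0]},{"gripper":-1,"xyz":[1,0.4,0],"rotation":[0,0,0]},{"gripper":-1,"xyz":[1,0.4,0],"rotation":[0,0,0]},{"gripper":-1,"xyz":[1,0.4,0],"rotation":[0,0,0]},{"gripper":-1,"xyz":[1,0.4,0],"rotation":[0,0,0]},{"gripper":-1,"xyz":[1,0.4,0],"rotation":[0,0,0]},{"gripper":-1,"xyz":[1,0.4,0],"rotation":[0,0,0]},{"gripper":-1,"xyz":[1,0.4,0],"rotation":[0,0,0]},{"gripper":-1,"xyz":[1,0.4,0],"rotation":[0,0,0]}]'
python3 -m inch '[{"gripper":-1,"xyz":[1,0.4,0],"rotation":[0,0,0]},{"gripper":-1,"xyz":[1,0.4,0],"rotation":[0,0,0]},{"gripper":-1,"xyz":[0.55,0.35,0],"rotation":[0,0,0]},{"gripper":-1,"xyz":[0,0,0],"rotation":[0,0,0]},{"gripper":-1,"xyz":[0,0,0],"rotation":[0,0,0]}]'
python3 - <<'E'
from h import *
wrist("w13",["fluted_cutter"])
E
```

```text
time: 31.55
ee_pos: [618.5, 52.8, 157.6]
eef_rot: [-3.138, -0.0, 1.57]
force: [0.1, -0.3, -0.1]
grip_width: 85.4
time: 32.17
ee_pos: [653.4, 127.3, 159.0]
eef_rot: [-3.14, 0.001, 1.57]
force: [-0.4, 0.1, -0.3]
grip_width: 85.4
fluted_cutter [([657, 113, 19], 0.61)]
[653.4 127.3 159. ] [-3.1404e+00  6.0000e-04  1.5695e+00]
```

View pics/w13.png

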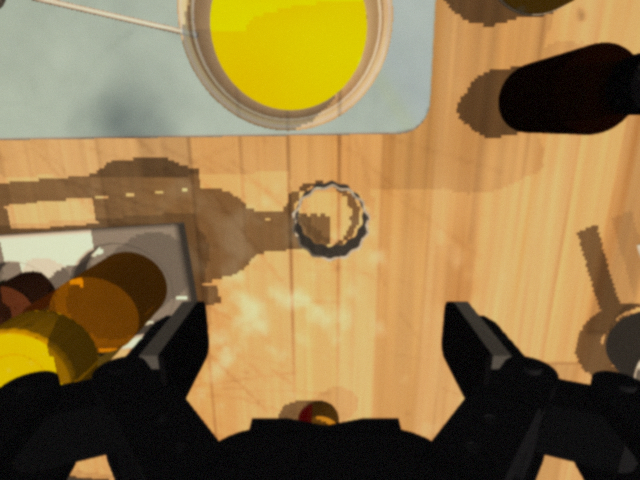

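```bash
python3 - <<'E'
from h import *
c,p=load("w13"); q=p.copy()
for y in (124,126,128,130):
  print(y,proj([(653.4,y,30),(653.4,y,0)],**c).round(1).tolist())
th=np.linspace(0,2*np.pi,60)
for z,col in((30,(255,0,255)),(0,(0,255,255))):
    X=np.c_[654+28*np.cos(th),127.5+28*np.sin(th),np.full(60,z)]
    for u in proj(X,**c): q[int(round(u[1])),int(round(u[0]))]=col
o=np.hstack([p[160:280,270:390],q[160:280,270:390]])
cv2.imwrite("pics/w13z.png",cv2.resize(o,None,fx=3.3,fy=3.3,interpolation=cv2.INTER_NEAREST)[:,:,::-1])
E
```

```text
124 [[325.8, 231.5], [325.7, 221.6]]
126 [[325.8, 228.8], [325.7, 219.1]]
128 [[325.8, 226.0], [325.7, 216.6]]
130 [[325.8, 223.3], [325.7, 214.1]]
```

View pics/w13z.png

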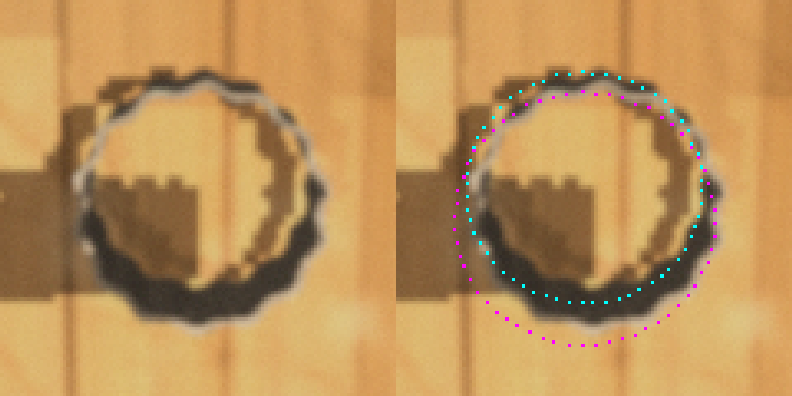

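```bash
python3 - <<'E'
from m import *
c,_=cam("side")
def show(f,pts,b,o):
    p=cv2.imread(f)
    for X in pts:
        u=proj(X,**c)[0]; cv2.circle(p,(int(round(u[0])),int(round(u[1]))),1,(255,0,255),-1)
    cv2.imwrite(o,cv2.resize(p[b[1]:b[3],b[0]:b[2]],None,fx=5,fy=5,interpolation=cv2.INTER_CUBIC))
show("pics/s8.png",[(475.9+s*45,-70.6,212.3+d) for s in(-1,1) for d in(0,13)],(320,80,450,180),"pics/s8t.png")
show("pics/s7.png",[(498,76.1+s*30,114.7+d) for s in(-1,1) for d in(0,13)],(270,170,400,280),"pics/s7t.png")
E
```

```text
(no output)
```

View pics/s8t.png

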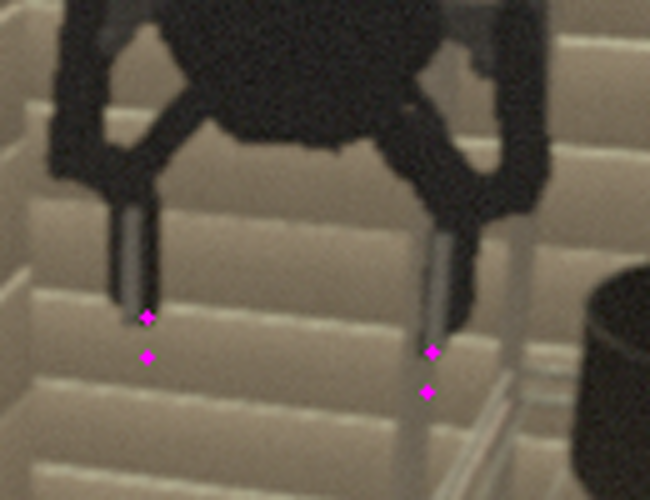

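View pics/s7t.png

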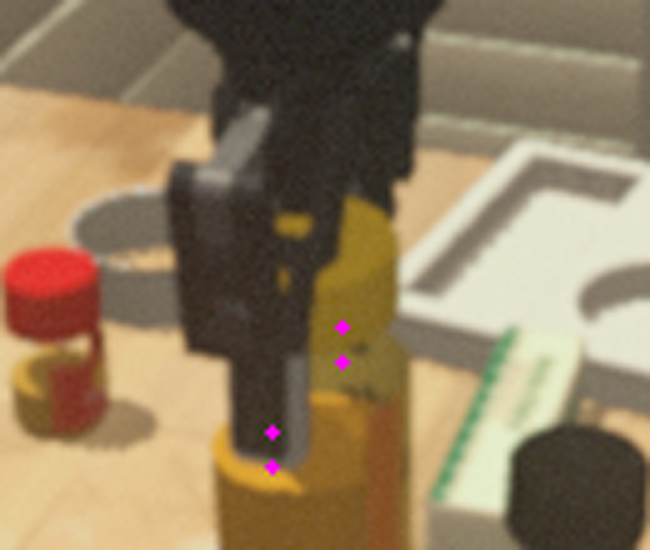

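```bash
python3 -m inch '[{"gripper":-1,"xyz":[0.09,0.09,0.6],"rotation":[0,0,0]},{"gripper":-1,"xyz":[0,0,1],"rotation":[0,0,0]},{"gripper":-1,"xyz":[0,0,1],"rotation":[0,0,0]},{"gripper":-1,"xyz":[0,0,1],"rotation":[0,0,0]},{"gripper":-1,"xyz":[0,0,0.8],"rotation":[0,0,0]},{"gripper":-1,"xyz":[0,0,0.4],"rotation":[0,0,0]},{"gripper":-1,"xyz":[0,0,0],"rotation":[0,0,0]},{"gripper":-1,"xyz":[0,0,0],"rotation":[0,0,0]}]'
python3 - <<'E'
from h import *
wrist("w14",[])
im=arm.get_image("side"); cv2.imwrite("pics/s14.png",cv2.resize(im["pixels"][200:360,140:340],None,fx=4,fy=3.75)[:,:,::-1])
E
```

```text
time: 33.33
ee_pos: [657.4, 131.0, 16.8]
eef_rot: [3.14, -0.0, 1.57]
force: [0.7, 0.5, -0.1]
grip_width: 85.5
[657.4 131.   16.8] [ 3.1396e+00 -2.0000e-04  1.5701e+00]
```

View pics/w14.png

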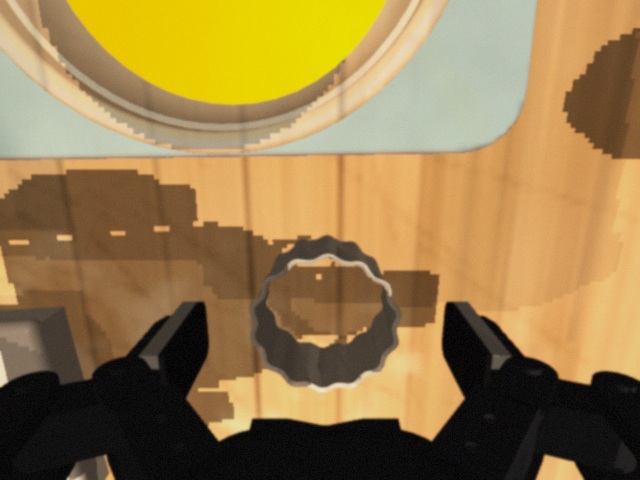

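View pics/s14.png

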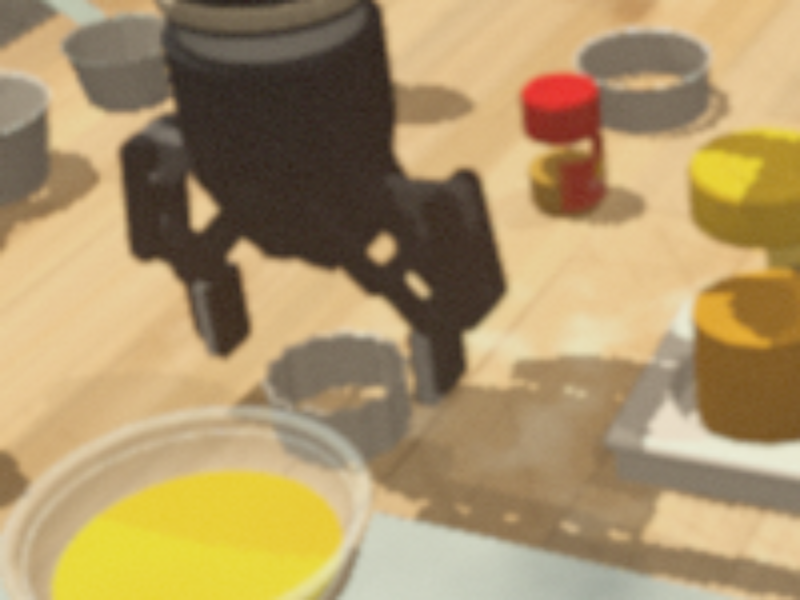

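```bash
python3 - <<'E'
from h import *
c,p=load("w14"); print(ray([(328,323),(328,257),(328,390)],30,**c).round(1))
E
```

```text
[[657.8 131.4  30. ]
 [657.7 156.7  30. ]
 [657.9 102.9  30. ]]
```

```bash
python3 -m inch '[{"gripper":-0.3,"xyz":[-0.03,0,0],"rotation":[0,0,0]},{"gripper":1,"xyz":[0,0,0],"rotation":[0,0,0]},{"gripper":1,"xyz":[0,0,0],"rotation":[0,0,0]},{"gripper":1,"xyz":[0,0,0],"rotation":[0,0,0]},{"gripper":1,"xyz":[0,0,0],"rotation":[0,0,0]},{"gripper":1,"xyz":[0,0,-0.3],"rotation":[0,0,0]},{"gripper":1,"xyz":[0,0,-0.7],"rotation":[0,0,0]},{"gripper":1,"xyz":[0,0,-0.7],"rotation":[0,0,0]},{"gripper":1,"xyz":[0,0,0],"rotation":[0,0,0]}]' 50
python3 - <<'E'
from h import *
wrist("w15",[])
im=arm.get_image("side"); cv2.imwrite("pics/s15.png",cv2.resize(im["pixels"][200:360,140:340],None,fx=4,fy=3.75)[:,:,::-1])
E
```

```text
time: 34.55
ee_pos: [658.8, 130.3, 70.6]
eef_rot: [3.135, -0.001, 1.57]
force: [0.6, 1.1, 0.6]
grip_width: 50.7
[658.8 130.3  70.6] [ 3.1352e+00 -5.0000e-04  1.5702e+00]
```

View pics/s15.png

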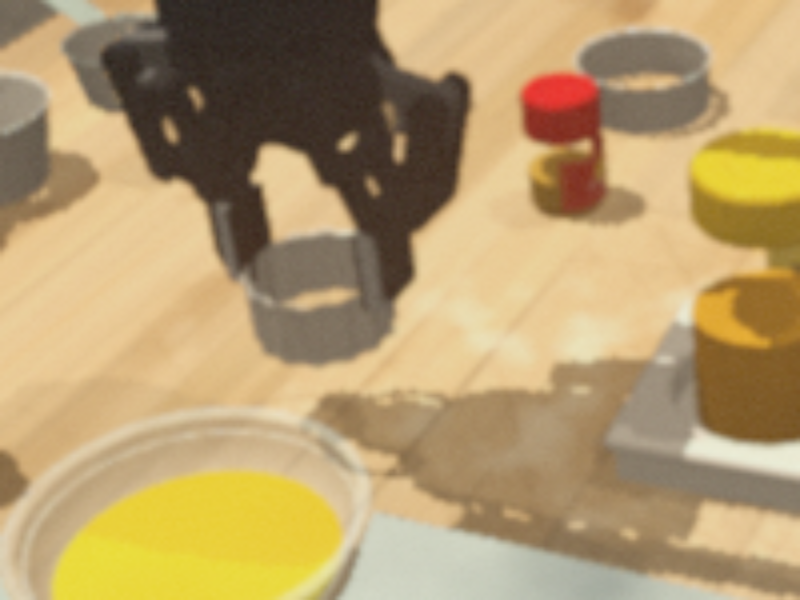

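View pics/w15.png

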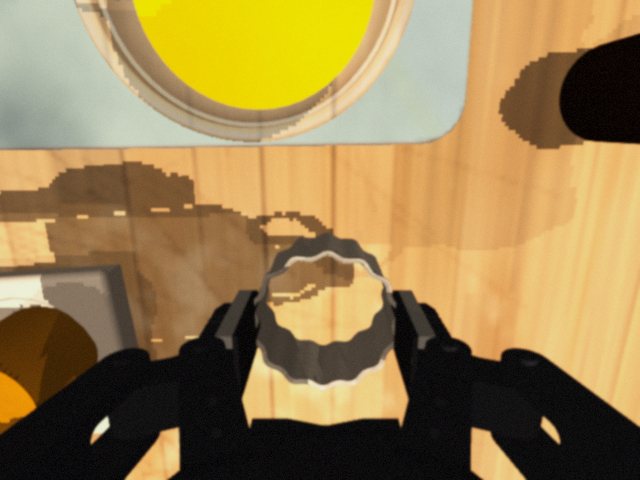

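```bash
python3 -m inch '[{"gripper":1,"xyz":[-0.5,-0.31,0],"rotation":[0,0,0]},{"gripper":1,"xyz":[-0.97,-0.7,0],"rotation":[0,0,0]},{"gripper":1,"xyz":[-0.97,-0.7,0],"rotation":[0,0,0]},{"gripper":1,"xyz":[-0.97,-0.7,0],"rotation":[0,0,0]},{"gripper":1,"xyz":[-0.97,-0.7,0],"rotation":[0,0,0]},{"gripper":1,"xyz":[-0.97,-0.7,0],"rotation":[0,0,0]},{"gripper":1,"xyz":[-0.97,-0.7,0],"rotation":[0,0,0]},{"gripper":1,"xyz":[-0.97,-0.7,0],"rotation":[0,0,0]},{"gripper":1,"xyz":[-0.97,-0.7,0],"rotation":[0,0,0]},{"gripper":1,"xyz":[-0.97,-0.7,0],"rotation":[0,0,0]}]'
python3 -m inch '[{"gripper":1,"xyz":[-0.6,-0.35,0],"rotation":[0,0,0]},{"gripper":1,"xyz":[-0.36,-0.2,0],"rotation":[0,0,0]},{"gripper":1,"xyz":[0,0,0],"rotation":[0,0,10]},{"gripper":1,"xyz":[0,0,0],"rotation":[0,0,10]},{"gripper":1,"xyz":[0,0,0],"rotation":[0,0,10]},{"gripper":1,"xyz":[0,0,0],"rotation":[0,0,10]},{"gripper":1,"xyz":[0,0,0],"rotation":[0,0,10]},{"gripper":1,"xyz":[0,0,0],"rotation":[0,0,10]},{"gripper":1,"xyz":[0,0,0],"rotation":[0,0,10]},{"gripper":1,"xyz":[0,0,0],"rotation":[0,0,10]}]'
python3 -m inch '[{"gripper":1,"xyz":[0,0,0],"rotation":[0,0,10]},{"gripper":1,"xyz":[0,0,0.3],"rotation":[0,0,7]},{"gripper":1,"xyz":[0,0,0],"rotation":[0,0,0]},{"gripper":1,"xyz":[0,0,0],"rotation":[0,0,0]}]'
python3 - <<'E'
from h import *
wrist("w16",[])
im=arm.get_image("side"); cv2.imwrite("pics/s16.png",cv2.resize(im["pixels"][120:360,240:560],None,fx=2.4,fy=2.4)[:,:,::-1])
E
```

```text
time: 35.9
ee_pos: [455.7, -147.6, 65.5]
eef_rot: [-3.14, -0.001, 1.57]
force: [0.1, -0.5, 0.2]
grip_width: 51.3
time: 37.15
ee_pos: [441.0, -175.2, 66.0]
eef_rot: [-3.141, 0.001, 0.169]
force: [-0.6, 1.0, -0.2]
grip_width: 50.7
time: 37.65
ee_pos: [441.3, -175.4, 57.5]
eef_rot: [-3.141, 0.0, -0.121]
force: [-0.2, -0.6, 0.1]
grip_width: 50.8
[ 441.3 -175.4   57.5] [-3.1414e+00  4.0000e-04 -1.2100e-01]
```

View pics/s16.png

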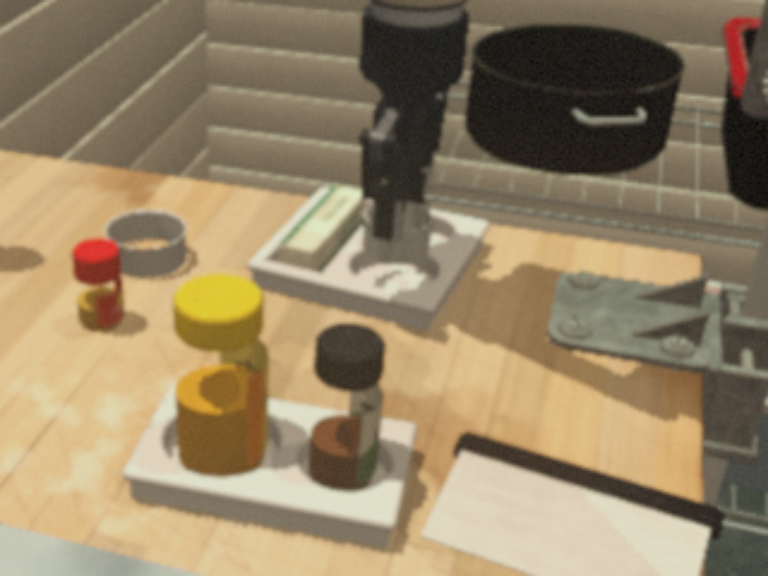

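View pics/w16.png

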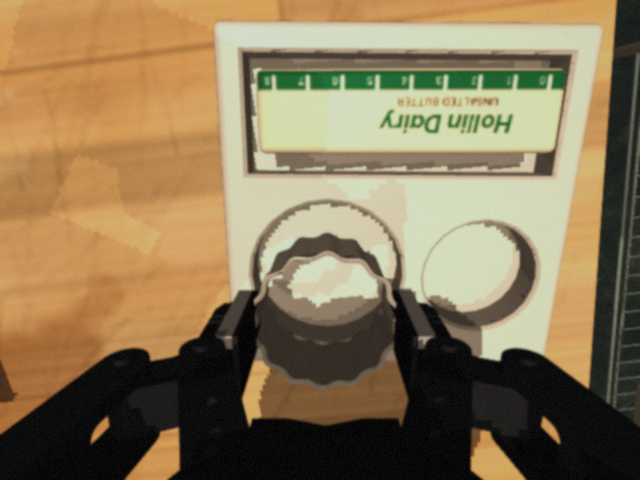

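```bash
python3 - <<'E'
from h import *
c,p=load("w16"); 
b=ray([(257,70),(563,68),(556,152),(262,152)],38,**c); s=ray([(244,51),(576,51),(553,175),(252,171)],24,**c)
print(b.round(1),b.mean(0).round(1)); print(s.round(1),s.mean(0).round(1))
print(ray([(479,273),(328,201),(253,268),(403,268)],24,**c).round(1))
print("cutter rim",ray([(325,252),(325,385)],30+42,**c).round(1))
E
```

```text
[[ 532.6 -160.5   38. ]
 [ 519.4 -276.2   38. ]
 [ 488.1 -274.8   38. ]
 [ 502.2 -157.4   38. ]] [ 510.6 -217.2   38. ]
[[ 542.4 -154.4   24. ]
 [ 526.1 -289.1   24. ]
 [ 476.3 -281.7   24. ]
 [ 494.  -149.4   24. ]] [ 509.7 -218.7   24. ]
[[ 433.5 -248.5   24. ]
 [ 476.6 -181.2   24. ]
 [ 448.9 -142.1   24. ]
 [ 440.4 -212.8   24. ]]
cutter rim [[ 468.1 -178.8   72. ]
 [ 415.7 -172.5   72. ]]
```

```bash
python3 -m inch '[{"gripper":1,"xyz":[0,0.03,0.4],"rotation":[0,0,0]},{"gripper":1,"xyz":[0,0,0.4],"rotation":[0,0,0]},{"gripper":1,"xyz":[0,0,0.2],"rotation":[0,0,0]},{"gripper":1,"xyz":[0,0,0.1],"rotation":[0,0,0]},{"gripper":1,"xyz":[0,0,0.05],"rotation":[0,0,0]},{"gripper":1,"xyz":[0,0,0],"rotation":[0,0,0]},{"gripper":1,"xyz":[0,0,0],"rotation":[0,0,0]}]'
```

```text
time: 38.62
ee_pos: [441.7, -176.6, 23.5]
eef_rot: [3.141, -0.001, -0.123]
force: [0.1, 0.7, -0.8]
grip_width: 50.8
```

```bash
python3 -m inch '[{"gripper":1,"xyz":[0,0,0.05],"rotation":[0,0,0]},{"gripper":1,"xyz":[0,0,0],"rotation":[0,0,0]},{"gripper":1,"xyz":[0,0,0],"rotation":[0,0,0]}]'
```

```text
time: 39.0
ee_pos: [441.9, -176.7, 22.8]
eef_rot: [3.141, -0.001, -0.123]
force: [-2.8, 1.7, 6.7]
grip_width: 50.9
```

```bash
python3 -m inch '[{"gripper":-0.2,"xyz":[0,0,0],"rotation":[0,0,0]},{"gripper":-0.4,"xyz":[0,0,0],"rotation":[0,0,0]},{"gripper":-0.6,"xyz":[0,0,0],"rotation":[0,0,0]},{"gripper":-0.6,"xyz":[0,0,0],"rotation":[0,0,0]},{"gripper":-0.6,"xyz":[0,0,-0.5],"rotation":[0,0,0]},{"gripper":-1,"xyz":[0,0,-1],"rotation":[0,0,0]},{"gripper":-1,"xyz":[0,0,-1],"rotation":[0,0,0]},{"gripper":-1,"xyz":[0,0,-1],"rotation":[0,0,0]},{"gripper":-1,"xyz":[0,0,-1],"rotation":[0,0,0]},{"gripper":-1,"xyz":[0,0,0],"rotation":[0,0,0]}]'
python3 - <<'E'
from h import *
wrist("w17",[])
im=arm.get_image("side"); cv2.imwrite("pics/s17.png",cv2.resize(im["pixels"][120:360,240:560],None,fx=2.4,fy=2.4)[:,:,::-1])
E
```

```text
time: 40.25
ee_pos: [443.3, -177.5, 160.7]
eef_rot: [3.139, -0.007, -0.123]
force: [0.5, -0.1, -0.0]
grip_width: 85.5
[ 443.3 -177.5  160.7] [ 3.1386 -0.0067 -0.1227]
```

View pics/s17.png

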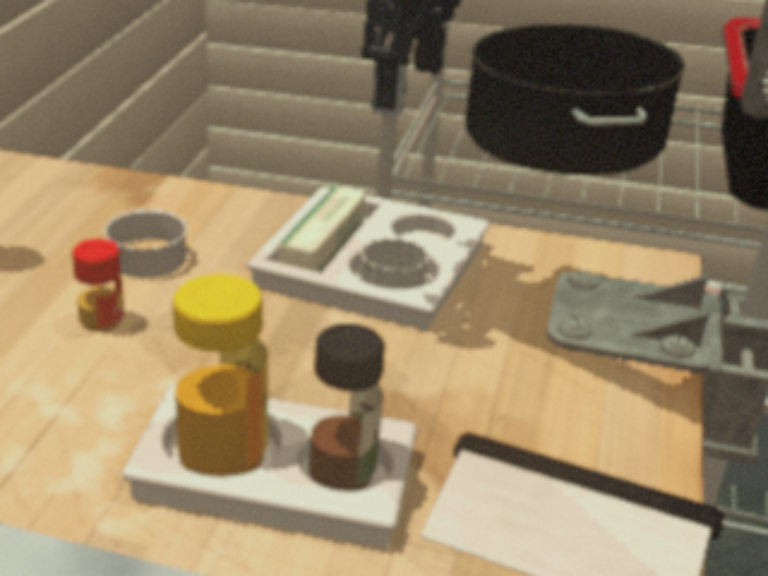

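View pics/w17.png

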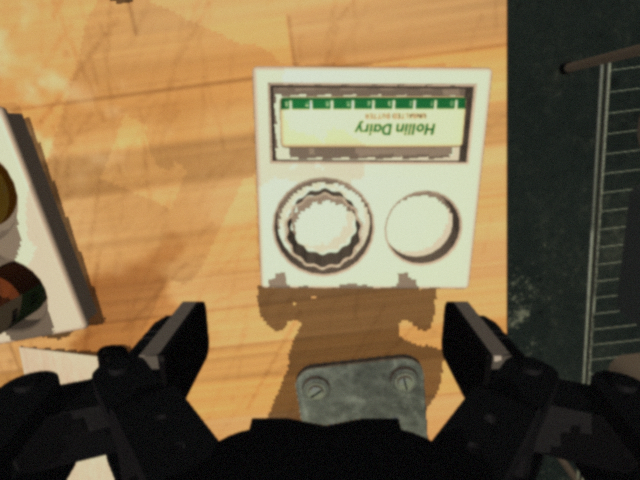

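```bash
python3 - <<'E'
from h import *
c,p=load("w2"); print(ray([(556,141),(580,120),(580,165)],0,**c).round(1))
c,p=load("w17"); b=ray([(281,99),(466,101),(463,148),(281,147)],38,**c); print(b.mean(0).round(1)); print("cutter",ray([(320,226)],36,**c).round(1),"hole",ray([(323,225),(422,227)],24,**c).round(1))
E
python3 -m inch '[{"gripper":-1,"xyz":[0.89,-0.69,0],"rotation":[0,0,0]},{"gripper":-1,"xyz":[0.89,-0.69,0],"rotation":[0,0,0]},{"gripper":-0.8,"xyz":[0.89,-0.69,0],"rotation":[0,0,0]},{"gripper":-0.6,"xyz":[0.89,-0.69,0],"rotation":[0,0,0]},{"gripper":-0.6,"xyz":[0.89,-0.69,0],"rotation":[0,0,0]},{"gripper":-0.6,"xyz":[0.89,-0.69,0],"rotation":[0,0,0]},{"gripper":-0.6,"xyz":[0.89,-0.69,0],"rotation":[0,0,0]},{"gripper":-0.6,"xyz":[0,0,0],"rotation":[0,0,0]},{"gripper":-0.6,"xyz":[0,0,0],"rotation":[0,0,0]}]'
python3 - <<'E'
from h import *
wrist("w18",["small_jar"])
c,p=load("w18")
h=cv2.cvtColor(p,cv2.COLOR_RGB2HSV);H=h[...,0].astype(int)
m=(((H<8)|(H>172))&(h[...,1]>190)&(h[...,2]>120)).astype(np.uint8)
n,l,st,ce=cv2.connectedComponentsWithStats(m); i=1+np.argmax(st[1:,4]); print(st[i],ce[i],ray([ce[i]],66,**c).round(1))
E
```

```text
[[ 784.4 -114.2    0. ]
 [ 806.8  -92.1    0. ]
 [ 815.4 -140.2    0. ]]
[ 509.2 -217.4   38. ]
cutter [[ 445.6 -174.9   36. ]] hole [[ 443.2 -176.7   24. ]
 [ 432.9 -248.3   24. ]]
time: 41.48
ee_pos: [643.4, -55.6, 154.9]
eef_rot: [3.141, 0.003, -0.123]
force: [0.0, -0.5, -0.3]
grip_width: 68.0
small_jar [([650, -59, 66], 0.66)]
[643.4 -55.6 154.9] [ 3.1415  0.0032 -0.1227]
[ 298  206   58   56 2513] [326.454039   233.38599284] [[648.5 -57.3  66. ]]
```

View pics/w18.png

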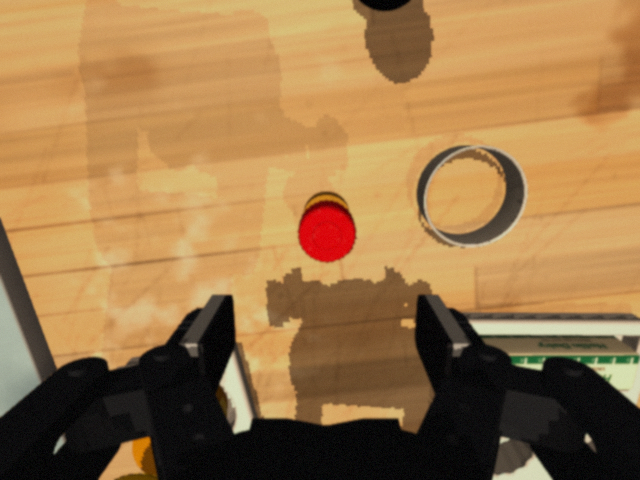

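```bash
python3 -m inch '[{"gripper":-0.6,"xyz":[0.07,0,0.7],"rotation":[0,0,0]},{"gripper":-0.6,"xyz":[0,0.02,1],"rotation":[0,0,0]},{"gripper":-0.6,"xyz":[0,0,1],"rotation":[0,0,0]},{"gripper":-0.6,"xyz":[0,0,0.8],"rotation":[0,0,0]},{"gripper":-0.6,"xyz":[0,0,0.6],"rotation":[0,0,0]},{"gripper":-0.6,"xyz":[0,0,0],"rotation":[0,0,0]},{"gripper":0.2,"xyz":[0,0,0],"rotation":[0,0,0]},{"gripper":1,"xyz":[0,0,0],"rotation":[0,0,0]},{"gripper":1,"xyz":[0,0,0],"rotation":[0,0,0]},{"gripper":1,"xyz":[0,0,0],"rotation":[0,0,0]}]' 40
python3 - <<'E'
from h import *
wrist("w19",[])
E
```

```text
time: 42.82
ee_pos: [647.9, -56.7, 35.3]
eef_rot: [3.141, -0.003, -0.123]
force: [0.1, -0.4, 5.7]
grip_width: 35.8
[647.9 -56.7  35.3] [ 3.1413e+00 -2.9000e-03 -1.2280e-01]
```

View pics/w19.png

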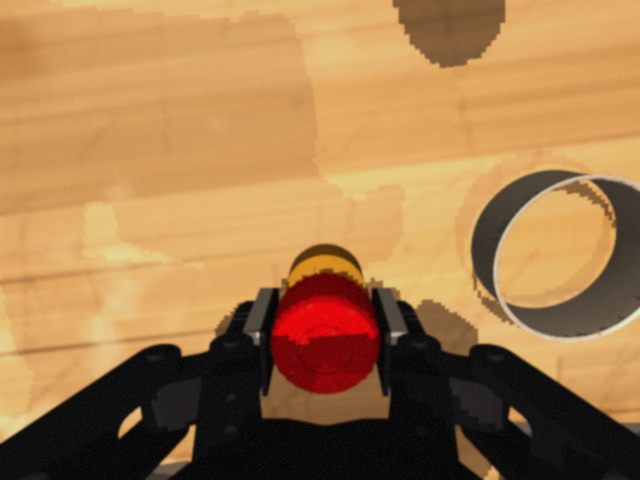

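```bash
python3 - <<'E'
from h import *
c,p=load("w19"); print(ray([(325,338),(325,393)],66,**c).round(1))
E
python3 -m inch '[{"gripper":1,"xyz":[0,0,-0.4],"rotation":[0,0,0]},{"gripper":1,"xyz":[0,0,-0.8],"rotation":[0,0,0]},{"gripper":1,"xyz":[0,0,-0.8],"rotation":[0,0,0]},{"gripper":1,"xyz":[0,0,0],"rotation":[0,0,0]}]'
```

```text
[[651.2 -57.2  66. ]
 [631.  -54.7  66. ]]
time: 43.38
ee_pos: [648.2, -56.6, 96.2]
eef_rot: [3.141, -0.005, -0.123]
force: [-0.4, 0.6, -0.7]
grip_width: 35.4
```

```bash
python3 -m inch '[{"gripper":1,"xyz":[-0.4,0.45,0],"rotation":[0,0,0]},{"gripper":1,"xyz":[-0.85,0.97,0],"rotation":[0,0,0]},{"gripper":1,"xyz":[-0.85,0.97,0],"rotation":[0,0,0]},{"gripper":1,"xyz":[-0.85,0.97,0],"rotation":[0,0,0]},{"gripper":1,"xyz":[-0.85,0.97,0],"rotation":[0,0,0]},{"gripper":1,"xyz":[-0.85,0.97,0],"rotation":[0,0,0]},{"gripper":1,"xyz":[-0.85,0.97,0],"rotation":[0,0,0]},{"gripper":1,"xyz":[-0.5,0.57,0],"rotation":[0,0,0]},{"gripper":1,"xyz":[-0.35,0.4,0],"rotation":[0,0,0]},{"gripper":1,"xyz":[0,0,0.3],"rotation":[0,0,0]}]'
python3 -m inch '[{"gripper":1,"xyz":[0,0,0],"rotation":[0,0,0]},{"gripper":1,"xyz":[0,0,0],"rotation":[0,0,0]}]'
python3 - <<'E'
from h import *
wrist("w20",[])
im=arm.get_image("side"); cv2.imwrite("pics/s20.png",cv2.resize(im["pixels"][120:360,240:560],None,fx=2.4,fy=2.4)[:,:,::-1])
E
```

```text
time: 44.62
ee_pos: [430.3, -249.2, 84.1]
eef_rot: [3.141, -0.0, -0.125]
force: [0.1, -0.6, -2.1]
grip_width: 36.1
time: 44.88
ee_pos: [431.3, -248.0, 84.2]
eef_rot: [-3.141, 0.001, -0.122]
force: [0.7, -0.3, 0.1]
grip_width: 35.6
[ 431.3 -248.    84.2] [-3.1411e+00  5.0000e-04 -1.2170e-01]
```

View pics/s20.png

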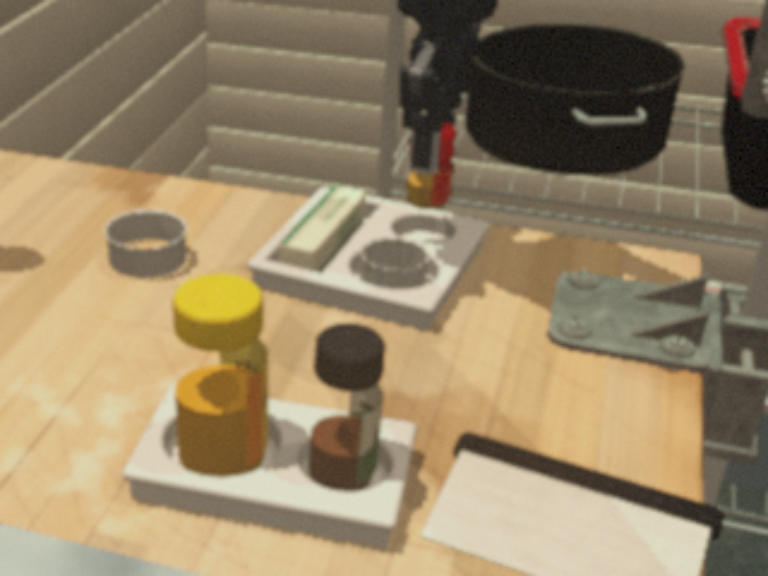

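View pics/w20.png

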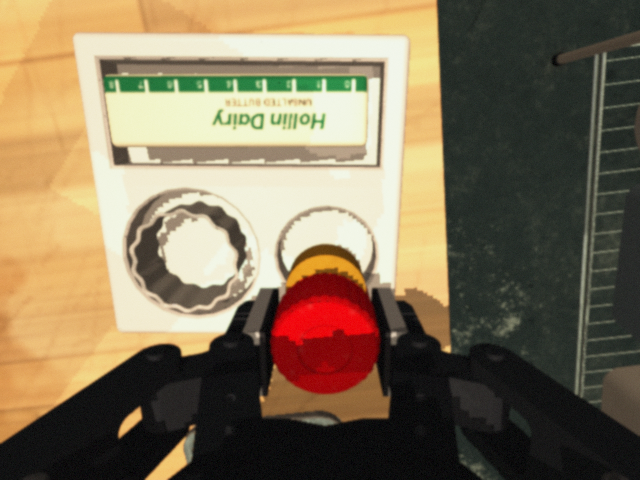

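```bash
python3 - <<'E'
from h import *
c,p=load("w20"); print(ray([(326,206),(276,246),(377,246)],24,**c).round(1)); print("cap near edge, centre",ray([(325,393),(325,338)],66+51,**c).round(1))
E
python3 -m inch '[{"gripper":1,"xyz":[0.01,0,0.5],"rotation":[0,0,0]},{"gripper":1,"xyz":[0,0,0.4],"rotation":[0,0,0]},{"gripper":1,"xyz":[0,0,0.25],"rotation":[0,0,0]},{"gripper":1,"xyz":[0,0,0.15],"rotation":[0,0,0]},{"gripper":1,"xyz":[0,0,0.1],"rotation":[0,0,0]},{"gripper":1,"xyz":[0,0,0],"rotation":[0,0,0]},{"gripper":1,"xyz":[0,0,0],"rotation":[0,0,0]}]'
```

```text
[[ 459.1 -252.1   24. ]
 [ 440.6 -222.8   24. ]
 [ 434.1 -276.7   24. ]]
cap near edge, centre [[ 416.  -246.3  117. ]
 [ 436.  -248.7  117. ]]
time: 45.85
ee_pos: [431.5, -248.9, 43.0]
eef_rot: [3.141, -0.001, -0.123]
force: [0.3, -0.4, -0.4]
grip_width: 35.6
```

```bash
python3 -m inch '[{"gripper":1,"xyz":[0,0,0.05],"rotation":[0,0,0]},{"gripper":1,"xyz":[0,0,0.04],"rotation":[0,0,0]},{"gripper":1,"xyz":[0,0,0],"rotation":[0,0,0]}]'
```

```text
time: 46.22
ee_pos: [431.9, -249.0, 41.3]
eef_rot: [3.141, -0.001, -0.123]
force: [-1.2, 1.3, 5.8]
grip_width: 35.6
```

```bash
python3 -m inch '[{"gripper":0.1,"xyz":[0,0,0],"rotation":[0,0,0]},{"gripper":-0.2,"xyz":[0,0,0],"rotation":[0,0,0]},{"gripper":-0.4,"xyz":[0,0,0],"rotation":[0,0,0]},{"gripper":-0.4,"xyz":[0,0,0],"rotation":[0,0,0]},{"gripper":-0.4,"xyz":[0,0,-0.5],"rotation":[0,0,0]},{"gripper":-0.6,"xyz":[0,0,-1],"rotation":[0,0,0]},{"gripper":-1,"xyz":[0,0,-1],"rotation":[0,0,0]},{"gripper":-1,"xyz":[0,0,-1],"rotation":[0,0,0]},{"gripper":-1,"xyz":[0,0,-1],"rotation":[0,0,0]},{"gripper":-1,"xyz":[0,-1,-1],"rotation":[0,0,0]}]'
python3 -m inch '[{"gripper":-1,"xyz":[0,-1,-1],"rotation":[0,0,0]},{"gripper":-1,"xyz":[0,-1,-1],"rotation":[0,0,0]},{"gripper":-1,"xyz":[0,-1,0],"rotation":[0,0,0]},{"gripper":-1,"xyz":[0,0,0],"rotation":[0,0,0]},{"gripper":-1,"xyz":[0,0,0],"rotation":[0,0,0]}]'
python3 - <<'E'
from h import *
wrist("w21",L)
im=arm.get_image("side"); cv2.imwrite("pics/s21.png",cv2.resize(im["pixels"][120:360,180:500],None,fx=2.4,fy=2.4)[:,:,::-1])
E
```

```text
time: 47.48
ee_pos: [435.0, -219.7, 207.4]
eef_rot: [3.14, -0.002, -0.125]
force: [0.4, 0.0, -0.1]
grip_width: 85.6
time: 48.1
ee_pos: [445.8, -129.9, 265.1]
eef_rot: [3.141, -0.0, -0.123]
force: [-0.3, 0.6, -0.0]
grip_width: 85.3
pastry_tray [([469, -208, 26], 0.71), ([431, -182, 29], 0.46)]
spice_tray [([461, 52, 22], 0.67)]
butter_block [([516, -220, 38], 0.66)]
fluted_cutter [([427, -182, 27], 0.82)]
plain_cutter [([618, -156, 4], 0.58)]
small_jar [([435, -244, 72], 0.86)]
slim_jar [([421, 65, 100], 0.84)]
wide_jar [([500, 62, 121], 0.59)]
[ 445.8 -129.9  265.1] [ 3.141e+00 -1.000e-04 -1.228e-01]
```

View pics/s21.png

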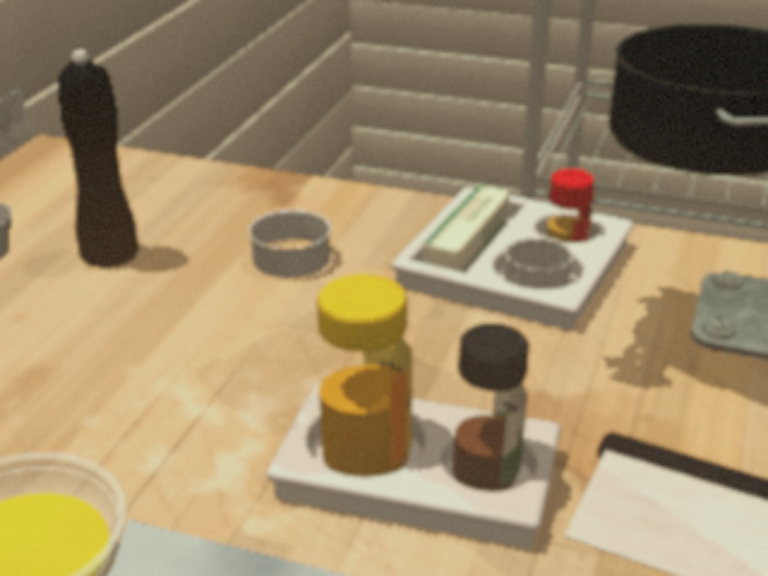

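View pics/w21.png

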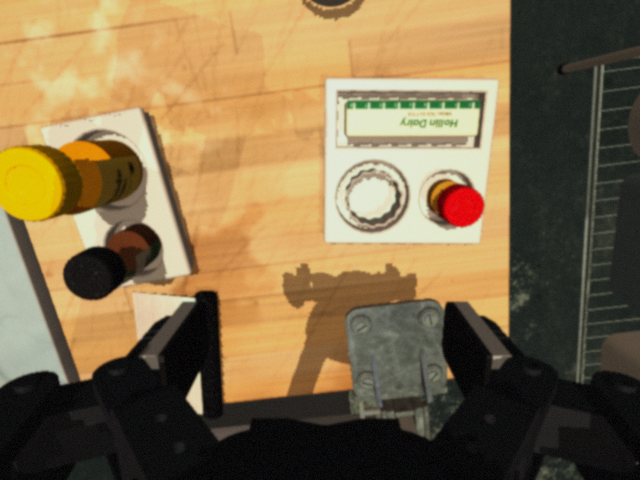

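```bash
python3 - <<'E'
from h import *
from scipy.optimize import least_squares
c,p=load("w21")
h=cv2.cvtColor(p,cv2.COLOR_RGB2HSV);H=h[...,0].astype(int);S=h[...,1];V=h[...,2]
def ctr(m,near):
    n,l,st,ce=cv2.connectedComponentsWithStats(m.astype(np.uint8)); i=l[near[1],near[0]]; s=st[i]; return (s[0]+s[2]/2,s[1]+s[3]/2)
W={}
W["small"]=ray([ctr(((H<8)|(H>172))&(S>190)&(V>120),(462,205))],72,**c)[0]
W["wide"]=ray([(39,183)],131,**c)[0]; W["slim"]=ray([(96,273)],111,**c)[0]
W["fluted"]=ray([(372,197)],36,**c)[0]
W["butter"]=ray([(344,101),(485,94),(478,136),(345,138)],38,**c).mean(0)
def inv(x,y,a,X): R=np.array([[np.cos(a),np.sin(a)],[-np.sin(a),np.cos(a)]]); return (R@(np.array(X[:2])-[x,y])).round(1)
base=np.array([[1,1],[1,-1],[-1,-1],[-1,1]])*[79,80]
Q=ray([(327,80),(499,79),(480,243),(325,243)],24,**c)[:,:2]
f=lambda v:(base@np.array([[np.cos(v[2]),np.sin(v[2])],[-np.sin(v[2]),np.cos(v[2])]])+v[:2]-Q).ravel()
r=least_squares(f,[469,-212,-.12]); print("tray now",r.x.round(3),np.abs(r.fun).max().round(1))
for k in W:
    t=(465.2,73.3,.07) if k in("wide","slim") else (469,-212.2,-.122)
    print(k,W[k].round(1),"tray frame",inv(*t,W[k]), inv(*r.x,W[k]) if k not in("wide","slim") else "")
cv2.imwrite("pics/w21z.png",cv2.resize(p[60:310,0:510],None,fx=1.55,fy=1.55,interpolation=cv2.INTER_CUBIC)[:,:,::-1])
E
```

```text
tray now [ 4.67331e+02 -2.12749e+02 -1.24000e-01] 2.5
small [ 433.  -249.3   72. ] tray frame [-31.3 -41.2] [-29.6 -40.5]
wide [499.6  65.  131. ] tray frame [ 33.7 -10.7] 
slim [423.3  57.2 111. ] tray frame [-43.  -13.1] 
fluted [ 443.6 -175.1   36. ] tray frame [-29.7  33.7] [-28.2  34.4]
butter [ 511.2 -217.6   38. ] tray frame [42.5 -0.2] [44.1  0.6]
```

View pics/w21z.png

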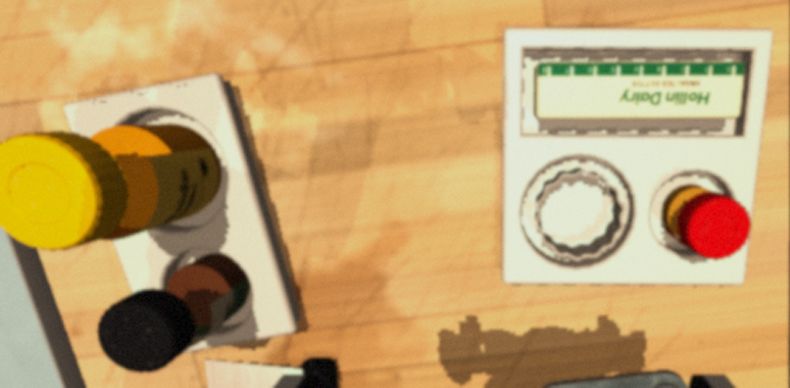

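The pastry pieces are all within 3 mm. The spice jars read 11–13 mm off in y, but they're at the oblique edge of this picture, so I'll look from above the spice tray.

```bash
python3 -m inch '[{"gripper":-1,"xyz":[0,-1,-0.4],"rotation":[0,0,0]},{"gripper":-1,"xyz":[0,-1,-0.4],"rotation":[0,0,0]},{"gripper":-1,"xyz":[0,-1,-0.4],"rotation":[0,0,0]},{"gripper":-1,"xyz":[0,-1,0],"rotation":[0,0,0]},{"gripper":-1,"xyz":[0,-1,0],"rotation":[0,0,0]},{"gripper":-1,"xyz":[0,-1,0],"rotation":[0,0,0]},{"gripper":-1,"xyz":[0,-0.7,0],"rotation":[0,0,0]},{"gripper":-1,"xyz":[0,0,0],"rotation":[0,0,0]},{"gripper":-1,"xyz":[0,0,0],"rotation":[0,0,0]},{"gripper":-1,"xyz":[0,0,0],"rotation":[0,0,0]}]'
python3 - <<'E'
from h import *
wrist("w22",["slim_jar","wide_jar","spice_tray"])
E
```

```text
time: 49.85
ee_pos: [470.6, 69.2, 300.9]
eef_rot: [3.141, -0.0, -0.124]
force: [-1.0, 0.1, -0.5]
grip_width: 85.3
slim_jar [([428, 70, 112], 0.65)]
wide_jar [([501, 74, 134], 0.79)]
spice_tray [([470, 67, 24], 0.85)]
[470.6  69.2 300.9] [ 3.1414e+00 -1.0000e-04 -1.2390e-01]
```

View pics/w22.png

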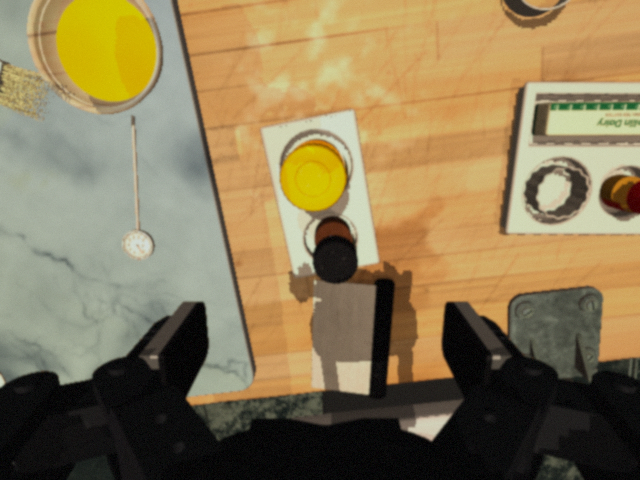

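```bash
python3 - <<'E'
from h import *
c,p=load("w22")
def inv(x,y,a,X): R=np.array([[np.cos(a),np.sin(a)],[-np.sin(a),np.cos(a)]]); return (R@(np.array(X[:2])-[x,y])).round(1)
# corners: far-left(x+,y+), far-right(x+,y-), near-right, near-left
Q=ray([(262,128),(354,111),(379,263),(293,278)],24,**c)[:,:2]
from scipy.optimize import least_squares
base=np.array([[1,1],[1,-1],[-1,-1],[-1,1]])*[85,50]
f=lambda v:(base@np.array([[np.cos(v[2]),np.sin(v[2])],[-np.sin(v[2]),np.cos(v[2])]])+v[:2]-Q).ravel()
r=least_squares(f,[465,73,.07]); print("tray",r.x.round(3),np.abs(r.fun).max().round(1))
for n,px,z in(("wide",(315,177),131),("slim",(335,260),111)):
    w=ray([px],z,**c)[0]; print(n,w.round(1),inv(*r.x,w),inv(465.2,73.3,.07,w))
cv2.imwrite("pics/w22z.png",cv2.resize(p[90:300,230:410],None,fx=2.8,fy=2.8,interpolation=cv2.INTER_CUBIC)[:,:,::-1])
E
```

```text
tray [4.63633e+02 7.23540e+01 5.70000e-02] 2.4
wide [500.9  73.1 131. ] [37.2 -1.4] [35.6 -2.7]
slim [423.4  65.7 111. ] [-40.6  -4.3] [-42.3  -4.6]
```

View pics/w22z.png

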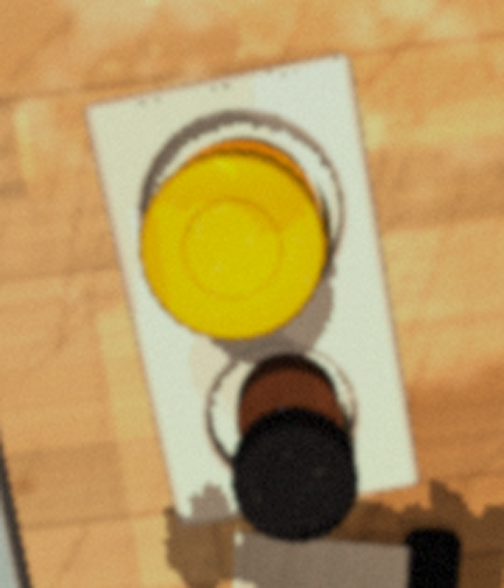

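```bash
python3 - <<'E'
from m import *
c,p=cam("side"); p=p.copy()
th=np.linspace(0,2*np.pi,50)
def circ(x,y,z,r,col):
    u=proj(np.c_[x+r*np.cos(th),y+r*np.sin(th),np.full(50,z)],**c); cv2.polylines(p,[np.round(u*16).astype(int)],True,col,1,cv2.LINE_AA,4)
for x,y,H,r,rc in((422,68,105,21.5,21),(499.8,74.5,125,30,27),(433,-249,66,19,18.5)):
    circ(x,y,6,r,(0,255,255)); circ(x,y,6+H-23,r,(0,255,0)); circ(x,y,6+H,rc,(255,0,255))
circ(650,-158.5,30,35.5,(255,0,255)); circ(650,-158.5,0,35.5,(0,255,255)); circ(442.5,-176,36,28,(255,0,255))
cv2.imwrite("pics/s22.png",cv2.resize(p[180:350,270:450],None,fx=3.4,fy=3.4,interpolation=cv2.INTER_CUBIC)[:,:,::-1])
E
```

```text
(no output)
```

View pics/s22.png

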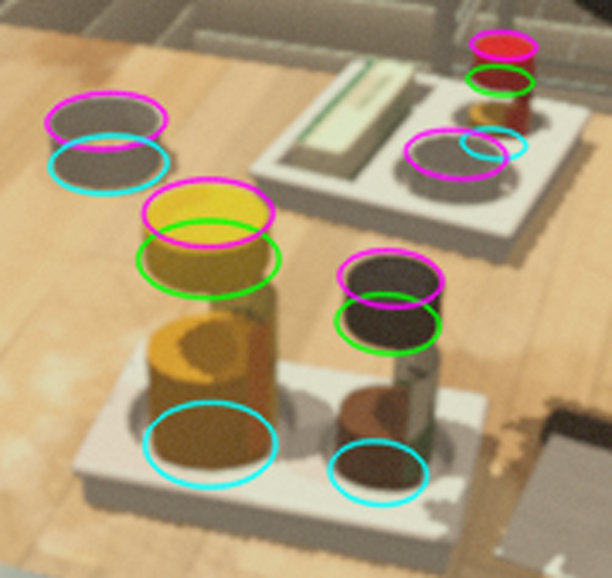

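```bash
python3 - <<'E'
from h import *
print(arm.observe()["time"], arm.observe()["force"]); print(arm.hand_in())
E
```

```text
50.1 [-0.7837139  -0.58216539 -0.67337742]
the job is handed in; nothing more can be done
None
```

I made up both kits and handed the job in at about 50 s of the 141 s. No verdict came back. The slim and wide jars are in the spice tray; the butter, fluted cutter and small jar are in the pastry tray. The gripper was open and clear of everything at the end.

**Position checks:** In my last wrist pictures the pastry tray pieces were within about 3 mm of their pocket centres. The wide jar was about 2–3 mm off and the slim jar about 4–5 mm off along each side, within the 10 mm allowed.

**Side camera:** Outlines drawn over this view matched all three jars standing upright on the pocket floors. They also matched the plain cutter still at its starting place.

**A check that disagreed:** One wrist view from the side of the scene put the spice jars 11–13 mm off in y. The jars were at the oblique edge of that picture. The view from above and the side camera contradicted it, and each jar can move at most 8 mm inside its pocket, so I took that reading as an error.

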